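Close-pack six brass hose tails in a stock tray

ROBOT

A 6-joint arm with a two-finger parallel gripper is mounted at the origin on the work surface. World frame = base frame: x ahead of the robot, y to its left, z up, the work surface at z = 0. Lengths are in mm, angles in degrees, forces in N, time in s.
With the tool pointing down it reaches from about 350 to 850 mm from the base axis. Payload 8.1 kg.
Tool frame: the origin (TCP) lies on the front face of the gripper's body, between the roots of the fingers; the fingertips stand r.finger_overhang ahead of it and the grasp point (between the pads) lies 54 mm ahead of it (r.finger_overhang is the distance from the TCP to the fingertips, in mm); y points along the fingers, z is the direction in which the jaws open and shut, and the axes are right-handed (so a half turn about y gives the same grasp; the last joint's range is limited). The gripper opens to 85 mm and grips with 20 to 120 N. Pads are 22 mm wide; open, the fingers measure 114 mm over their backs; the gripper's body (76 mm by 85 mm) begins 54 mm behind the grasp point. The pads swing forward as they close: fully open they stand 13 mm farther back than shut.
Start: joints at [69.706, 7.471, 85.268, -0, 87.261, -4.893], TCP at [159.323, 578.465, 303.892] pointing down, gripper open.
Joint ranges: [-169.43, 169.43], [-51.17, 129.36], [1.28, 143.12], [-76.62, 256.62], [0, 156.53], [-152.29, 152.29]. Speed limits (degrees/s): [136.94, 136.94, 159.86, 180, 180, 180].

INTERFACE

Orientations are given as [roll, pitch, yaw] about the fixed x, y, z axes, in that order (R = Rz(yaw) Ry(pitch) Rx(roll)).
In Python, from bench import r gives the robot as it stands. The module is installed in compiled form; this text tells all that it offers.
- The arm moves only by the tool arm_command, never from a script. Its argument "increments" is a list of rows, each a list of 6 numbers: the shift along the tool's x, y, z in m, then the turn, a rotation vector about the tool's x, y, z in rad. In form: [[tx, ty, tz, wx, wy, wz], ...]. A call has exactly 10 rows; each row is the pose to reach, as a shift and turn from the pose commanded when the call began, along the tool's axes at that moment; what a row does not reach only later rows make up. A row lasts 1/8 s, in which the tool goes at most 62.5 mm and 10.7 degrees, less where a joint would pass 70% of its speed; a pose out of reach is approached as far as the arm can. A call with a gripper value outside its range is refused whole. "jaw" is the gripper's target within -1 to 1 (shut at 1, half-way at 0, fully open at -1), set as the call begins (left out, the last holds). The fingers move at their own pace and stop on an object; "force" is the grip in N (left out, the last holds). Time passes only in rows, so rows that repeat a pose let the fingers close, or fill a call up. It gives the time, the measured TCP pose, the force and the opening at its end, in the units of the state.
- r.sense(): the state, without advancing time (a new reading comes with each control period).
- r.snapshot(name): name is "side" or "top"; returns the picture (400x640x3 uint8, red, green, blue); there is no depth.
- r.camera_model(name): a dict with "intrinsics" (3x3 intrinsics, pixels), "distortion" ([k1, k2, p1, p2, k3] as OpenCV has them; the pictures are not rectified), "cam_to_world" (4x4, takes a point from camera to world coordinates). Camera axes: x right, y down, z forward; pixel columns grow to the right and rows downward; lengths in mm; the calibration is good to about 2 mm. A picture is of the moment at which its call begins. camera_model takes no time and is no camera call.
- r.hand_in(): hands the job in, once; it reports no verdict.
Trained networks look in the newest picture that a camera, given by its name, has taken for a name from the list of things; names that differ only in an ending like _2 or _b are one class to them, and where a whole thing is asked for, a point or a joint stands for the part that bears it (a point fixed in the world has none). Each returns a list of dicts, best first, with "conf" (0 to 1); they miss things now and then, are a little off and sometimes report something else, mostly with a low value. They report only what shows in the picture. A call takes as long as a camera call. They do not tell look-alikes from the thing itself.
- r.trace(camera, target): "mask" (400x640 bool, what is visible of it) and "position" ([column, row] in pixels, amid what is visible of it).
- r.spot_point(camera, target): "position" ([column, row] in pixels: a listed point, or the origin of a listed thing).
The state is a dict: "time": time; "joint_pos": joint angles; "qd": joint speeds; "joint_efforts": joint torques, N m; "tool_pos": TCP position; "tcp_rot": TCP orientation; "ft_force": force on the tool from outside, world axes, zero at the start; "wrist_torque": the same for the moment, N m; "finger_gap": finger opening in mm.
Only numpy, scipy, OpenCV 4.12 (cv2) and the standard library are available. Lean on these libraries where they do the work, as an engineer would, in place of code of your own. Each camera call takes 0.05 s, during which the arm holds its last target.

TASK

Stand the two big brass hose tails that are still on the bench in the grey tray with the four already there, and close all six up like a honeycomb: two staggered rows of three, flat against flat with no gaps, the three at the back staying the back row in their order. They only all fit once pushed up tight, so slide them home by feel and gently: the tray is thin sheet, do not drop or ram parts in it. Leave everything else on the bench where it is.

Things in the scene. Friction and masses are not known exactly. Their poses are not given: they have to be found in the camera images.
- tray: Shallow grey sheet-steel tray, fixed. Inside 110 mm along its x, 167 mm along its y (the rows' way); floor and sides 3 mm thick, rim 14 mm above the bench. Origin: centre of its underside; x points to the back, away from the robot; y left. Six packed tails (46 mm apart in a row, rows 39.8 mm apart, shifted 23 mm) measure 93 x 161 mm; flats touching in a row face along y, corners along x.
- back_left: Brass hose tail, left of the back row in the tray. Hexagon 46 mm across flats, 24 mm high, under a round 20 mm tail: 62 mm high, 0.22 kg. Origin: centre of its underside; z up; flats face x and every 60 degrees. The four in the tray start 5 to 15 mm apart, up to 6 degrees askew; they slide when pushed (1 to 2 N each) and swing flush when flats are pressed; one held firmly keeps its skew.
- back_mid: Same brass hose tail and frame as back_left. The middle one of the back row, in the tray.
- back_right: Same brass hose tail and frame as back_left. The right one of the back row, in the tray.
- front_left: Same brass hose tail and frame as back_left. The only one in the front row (nearer the robot) at the start, in front of the gap between back_left and back_mid, in the tray.
- loose_a: Same brass hose tail and frame as back_left. Stands on the bench at the start; goes into the front row, upright.
- loose_b: Same brass hose tail and frame as back_left. Stands on the bench at the start; goes into the front row, upright.
- small_tail: A smaller brass hose tail, standing on the bench: hexagon 34 mm across flats and 18 mm high, tail 16 mm in diameter, 50 mm high in all. Not part of the job. Origin: centre of its underside.
- meter: Grey and black hand-held test meter lying on the bench, 156 x 80 x 40 mm. Not part of the job. Origin: centre of its underside, x along its length.
- gauge: Round pressure gauge lying face up, 78 mm in diameter, 33 mm high, with a brass stem. Not part of the job. Origin: centre of its underside.
- elbow: Copper pipe elbow lying on the bench, legs 62 mm long, 26 mm thick. Not part of the job. Origin: on the bench by its bend.
- driver: Screwdriver with a black handle, 170 mm long, lying on the bench. Not part of the job.
- wing_a: Dark red screw-on wire connector with two wings, 28 mm high, standing on the bench. Not part of the job. Origin: centre of its underside.
- wing_b: A second connector like wing_a.
There are look-alikes about, which are no part of the job. What is shaped like the back_right but purple is not meant. Leave any blue look-alike of the front_left alone.

How it is judged (in metres and radians):
At the end, for the whole second after the job is handed in: All six big tails stand upright (3 deg) and still on the tray floor in two staggered rows of three, back_left, back_mid, back_right at the back, the others in any order in front, half a step left or right; all 9 neighbouring pairs have centres at most 48 mm apart (gap up to 2 mm) (horizontal distance between back_left and back_mid below 0.048 m and horizontal distance between back_mid and back_right below 0.048 m and z of each of back_left, back_mid, back_right, front_left, loose_a, loose_b in the frame of tray below 0.005 m and angle between each of back_left, back_mid, back_right, front_left, loose_a, loose_b's own z axis and vertical below 0.06 rad and linear speed of each of back_left, back_mid, back_right, front_left, loose_a, loose_b below 0.02 m/s and ((horizontal distance between front_left and back_mid below 0.048 m and horizontal distance between front_left and back_left below 0.048 m) or (horizontal distance between loose_a and back_mid below 0.048 m and horizontal distance between loose_a and back_left below 0.048 m) or (horizontal distance between loose_b and back_mid below 0.048 m and horizontal distance between loose_b and back_left below 0.048 m)) and ((horizontal distance between front_left and back_mid below 0.048 m and horizontal distance between front_left and back_right below 0.048 m) or (horizontal distance between loose_a and back_mid below 0.048 m and horizontal distance between loose_a and back_right below 0.048 m) or (horizontal distance between loose_b and back_mid below 0.048 m and horizontal distance between loose_b and back_right below 0.048 m)) and (horizontal distance between front_left and back_left below 0.048 m or horizontal distance between front_left and back_mid below 0.048 m or horizontal distance between front_left and back_right below 0.048 m) and (horizontal distance between loose_a and back_left below 0.048 m or horizontal distance between loose_a and back_mid below 0.048 m or horizontal distance between loose_a and back_right below 0.048 m) and (horizontal distance between loose_b and back_left below 0.048 m or horizontal distance between loose_b and back_mid below 0.048 m or horizontal distance between loose_b and back_right below 0.048 m) and ((horizontal distance between front_left and loose_a below 0.048 m and horizontal distance between front_left and loose_b below 0.048 m) or (horizontal distance between loose_a and front_left below 0.048 m and horizontal distance between loose_a and loose_b below 0.048 m) or (horizontal distance between loose_b and front_left below 0.048 m and horizontal distance between loose_b and loose_a below 0.048 m))); the robot touches nothing.
It fails at once if the tray is struck or pressed with more than 90 N (parts dropped or rammed) (contact force between anything else and tray above 90 N).
It fails at once if a bystander is moved by more than 25 mm (distance of any of small_tail, meter, gauge, elbow, driver, wing_a, wing_b from where it was at the start of the episode above 0.025 m).
It also fails if it takes over 72 s, if anything falls off the work surface, if the arm or the gripper's body presses on something with over 40 N, if the wrist force passes 120 N, or if a joint passes its speed limit or range.

## Working session

There is one attempt and no reset: what is moved stays moved. The work goes in short steps, Python scripts to look and compute and a tool call to move; the robot and the scene stay as the last step left them, time stands still between calls to the robot, and variables do not carry over. Pictures are saved under pics/ and viewed, and the job is handed in when it is done.

Besides the shell and the picture viewer there is one more tool, called after "Emit:" by a JSON object that holds its "fn" and its "kwargs", one argument or row to a line. arm_command: Moves the arm, as the interface text tells. Its arguments: {"type":"object","properties":{"increments":{"type":"array","items":{"type":"array","items":{"type":"number"}}},"jaw":{"type":"number"},"force":{"type":"number"}},"required":["increments"]}

```bash
mkdir -p pics
cat > h.py <<'E'
import numpy as np, cv2
from bench import r
def snap(cam,name):
    im=r.snapshot(cam); cv2.imwrite('pics/'+name,im[:,:,::-1]); return im
def ray(cam,uv):
    m=r.camera_model(cam); K=np.array(m['intrinsics']);d=np.array(m['distortion']);T=np.array(m['cam_to_world'])
    p=cv2.undistortPoints(np.array(uv,float).reshape(-1,1,2),K,d).reshape(-1,2)
    v=np.c_[p,np.ones(len(p))]@T[:3,:3].T
    return T[:3,3],v
def toz(cam,uv,z):
    o,v=ray(cam,uv); s=(z-o[2])/v[:,2]; return o+v*s[:,None]
def proj(cam,P):
    m=r.camera_model(cam); K=np.array(m['intrinsics']);d=np.array(m['distortion']);T=np.linalg.inv(np.array(m['cam_to_world']))
    rv=cv2.Rodrigues(T[:3,:3])[0]
    return cv2.projectPoints(np.array(P,float).reshape(-1,1,3),rv,T[:3,3],K,d)[0].reshape(-1,2)
E
python3 - <<'E'
from h import *
snap('top','t0.png'); snap('side','s0.png')
s=r.sense(); print(s); print(r.finger_overhang)
for c in('top','side'): print(np.round(r.camera_model(c)['cam_to_world'],2).tolist(), np.round(r.camera_model(c)['intrinsics'],1).tolist())
E
```

```text
{'time': 0.1, 'joint_pos': array([ 6.97079890e+01,  7.51234481e+00,  8.53224445e+01, -6.54727566e-04,
        8.72595922e+01, -4.89450986e+00]), 'qd': array([ 0.01019113, -0.19835393, -0.0976579 ,  0.02317663, -0.02393832,
        0.02650071]), 'joint_efforts': array([ 1.05220955e-03, -5.70956504e+01, -5.01937652e+01, -2.46184900e-04,
        8.22118542e-03,  1.27292975e-05]), 'tool_pos': array([159.17966669, 578.12685553, 302.93861191]), 'tcp_rot': array([-9.00940932e+01,  7.40122677e-03, -1.53974754e+01]), 'ft_force': array([1.14648488, 0.16235803, 0.9086969 ]), 'wrist_torque': array([-0.00572189,  0.02721961, -0.0002341 ]), 'finger_gap': 85.40988659222444}
72.6
[[0.03, -0.99, 0.14, 463.12], [-1.0, -0.03, -0.02, 33.9], [0.02, -0.14, -0.99, 1039.06], [0.0, 0.0, 0.0, 1.0]] [[371.5, 0.0, 317.0], [0.0, 371.5, 198.7], [0.0, 0.0, 1.0]]
[[0.86, -0.26, 0.43, 108.78], [-0.51, -0.42, 0.75, -786.85], [-0.02, -0.87, -0.49, 582.28], [0.0, 0.0, 0.0, 1.0]] [[414.4, 0.0, 317.3], [0.0, 414.4, 202.0], [0.0, 0.0, 1.0]]
```

View pics/t0.png

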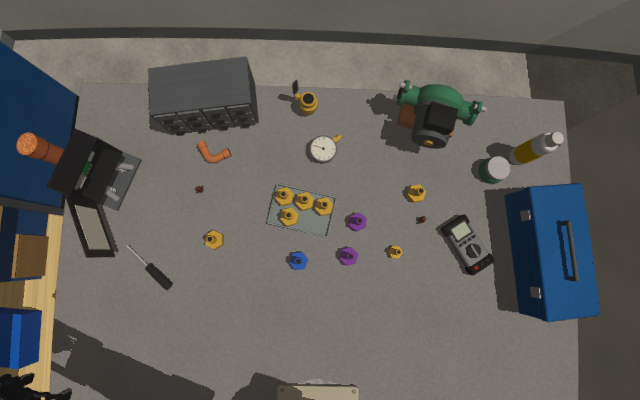

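View pics/s0.png

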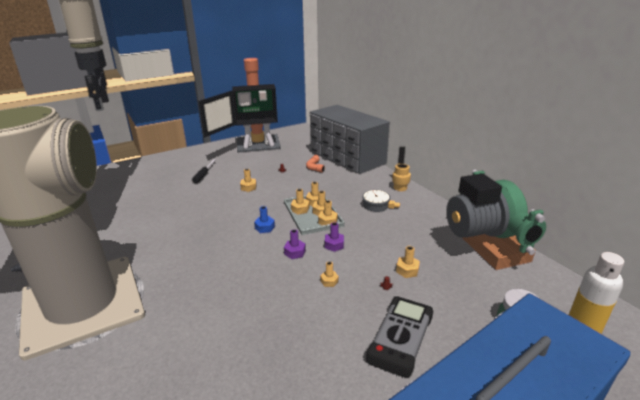

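Top view: the four tails sit in the tray at about (284,196), (304,201), (323,206) and (288,216). The loose big tails are at (213,240) and (416,192), and the small one is at (396,252). Purple and blue look-alikes are near (357,221), (347,256) and (298,260). The side view agrees.

Run:
```python
from h import *
import pickle
out={}
im=snap('top','t1.png'); ims=snap('side','s1.png')
np.save('t1.npy',im);np.save('s1.npy',ims)
for c in('top','side'):
  for n in('tray','back_left','small_tail'):
    z=3 if n=='back_left' else 0
    a=r.spot_point(c,n); t=r.trace(c,n)
    out[c,n]=(a,t)
    print(c,n); 
    for d in a: print('  pt',np.round(d['position'],1),round(d['conf'],2),np.round(toz(c,d['position'],z)[0,:2],1))
    for d in t: print('  tr',np.round(d['position'],1),round(d['conf'],2),d['mask'].sum())
pickle.dump(out,open('o.pkl','wb'))
cv2.imwrite('pics/t1z.png',cv2.resize(im[170:270,200:340],None,fx=5.5,fy=5.5,interpolation=cv2.INTER_CUBIC)[:,:,::-1])
cv2.imwrite('pics/s1z.png',cv2.resize(ims[160:240,240:360],None,fx=6.5,fy=6.5,interpolation=cv2.INTER_CUBIC)[:,:,::-1])
print(r.sense()['time'])
```

```text
top tray
  pt [299.1 208.9] 0.88 [583.6  65.1]
  pt [288.3 199. ] 0.73 [610.8  96.6]
  tr [304.1 214.4] 0.97 1823
top back_left
  pt [284.8 198.9] 0.72 [610.3 106.3]
  pt [302.6 211. ] 0.43 [577.6  55. ]
  tr [156.  277.2] 0.53 320
top small_tail
  pt [394.2 253.1] 0.55 [ 467.5 -204.5]
  tr [327.3 146.1] 0.73 589
  tr [395.5 251.4] 0.44 152
side tray
  pt [311.7 215.1] 0.62 [573.9  52.6]
  tr [309.  220.4] 0.65 737
side back_left
  pt [313.8 202.6] 0.7 [610.5 104.4]
  tr [314.8 195. ] 0.64 219
side small_tail
  pt [326.7 284. ] 0.79 [ 461.2 -208.3]
  pt [311.8 166.9] 0.38 [729.4 323.6]
  tr [327.5 278. ] 0.54 344
0.8
```

View pics/t1z.png

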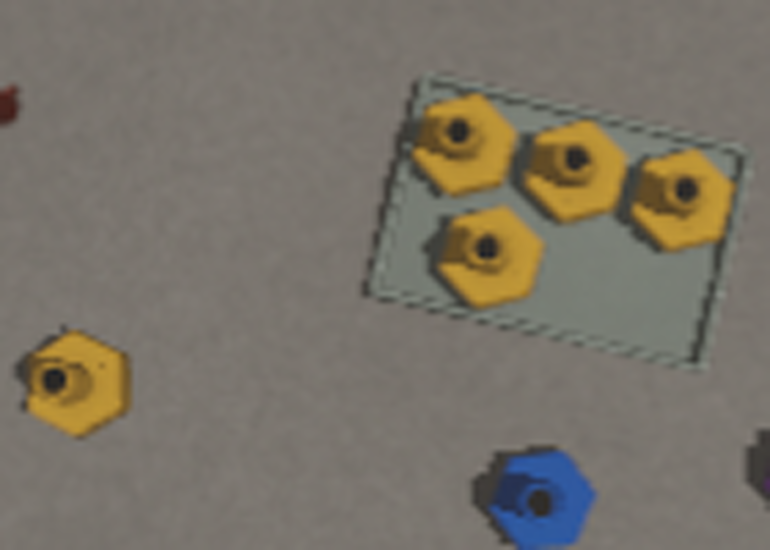

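View pics/s1z.png

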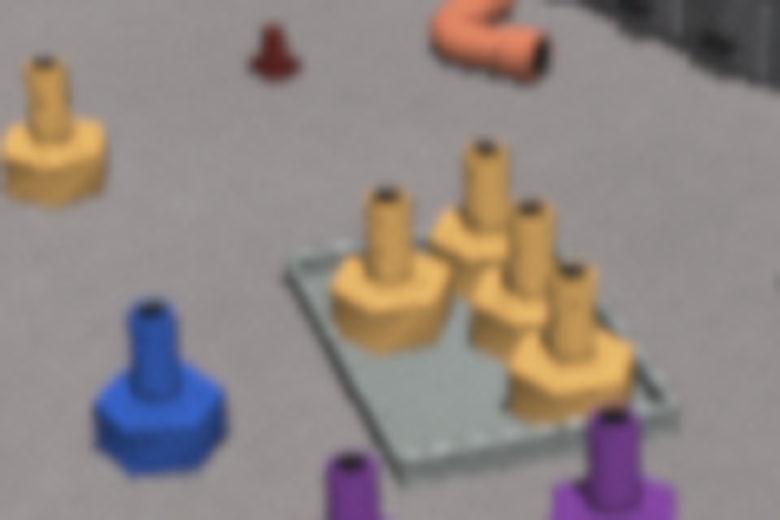

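```bash
cat > fit.py <<'E'
from h import *
from scipy.optimize import minimize
def hexpts(x,y,yaw,z):
    a=np.radians(yaw+30+60*np.arange(6)); R=23/np.cos(np.pi/6)
    return np.c_[x+R*np.cos(a),y+R*np.sin(a),np.full(6,z)]
def circ(x,y,z,rad=10):
    a=np.linspace(0,2*np.pi,24,endpoint=False); return np.c_[x+rad*np.cos(a),y+rad*np.sin(a),np.full(24,z)]
S=8
def render(cam,parts,box,z0):
    x0,y0,x1,y1=box
    m=np.zeros(((y1-y0)*S,(x1-x0)*S),np.uint8)
    for p in parts:
        for P in (np.r_[hexpts(*p,z0),hexpts(*p,z0+24)],np.r_[circ(p[0],p[1],z0+24),circ(p[0],p[1],z0+62)]):
            q=(proj(cam,P)-[x0,y0]+.5)*S-.5
            cv2.fillConvexPoly(m,cv2.convexHull(np.round(q*16).astype(np.int32)),255,shift=4)
    return cv2.resize(m,(x1-x0,y1-y0),interpolation=cv2.INTER_AREA)/255.
def yellow(im):
    f=im.astype(float); rr,b=f[...,0],f[...,2]
    s=(rr-b)/(rr+b+20)
    return np.clip((s-.08)/.35,0,1)
def fit(im,cam,init,z0=3,pad=14,scale=3,restarts=2):
    init=np.array(init,float); P=np.concatenate([proj(cam,[[p[0],p[1],z0],[p[0],p[1],z0+62]]) for p in init])
    lo=np.floor(P.min(0)-pad-4).astype(int);hi=np.ceil(P.max(0)+pad+4).astype(int); box=(*lo,*hi)
    T=yellow(im)[lo[1]:hi[1],lo[0]:hi[0]]
    parts=init.copy()
    sc=np.array([1,1,1.])
    for k in range(restarts+1):
      for i in range(len(parts)):
        def f(v):
            q=parts.copy(); q[i]=v; return ((cv2.GaussianBlur(render(cam,q,box,z0),(0,0),.6)-cv2.GaussianBlur(T,(0,0),.3))**2).sum()
        s=np.vstack([parts[i]]+[parts[i]+d for d in np.diag([5,5,6.])/(1+k)])
        o=minimize(f,parts[i],method='Nelder-Mead',options=dict(initial_simplex=s,xatol=.05,fatol=.005,maxiter=150)); parts[i]=o.x
    parts[:,2]=(parts[:,2]+30)%60-30
    return parts,o.fun,box
def show(im,cam,parts,z0,box,name,k=8,tray=None):
    x0,y0,x1,y1=box; c=cv2.resize(im[y0:y1,x0:x1],None,fx=k,fy=k,interpolation=cv2.INTER_CUBIC)[:,:,::-1].copy()
    L=[hexpts(*p,z0+24) for p in parts]+[circ(p[0],p[1],z0+62) for p in parts]
    if tray is not None: L.append(np.array(tray))
    for P in L:
        q=(proj(cam,P)-[x0,y0]+.5)*k-.5; cv2.polylines(c,[np.round(q).astype(np.int32)],True,(255,0,255),1)
    cv2.imwrite('pics/'+name,c)
def trayc(x,y,yaw,z=14,hx=58,hy=86.5):
    c,s=np.cos(np.radians(yaw)),np.sin(np.radians(yaw))
    return np.array([[x+c*a-s*b,y+s*a+c*b,z] for a,b in((hx,hy),(hx,-hy),(-hx,-hy),(-hx,hy))])
E
cat > m1.py <<'E'
from fit import *
im=np.load('t1.npy'); ims=np.load('s1.npy')
def z2p(u): return (np.array(u)+.5)/5.5-.5+[200,170]
cor=z2p([(420,75),(745,150),(702,368),(368,295)]).astype(float)
def f(v): return (proj('top',trayc(*v))-cor).ravel()
from scipy.optimize import least_squares
o=least_squares(f,[580,60,-14]); tray=o.x; print('tray',tray,o.fun.round(2))
g=[toz('top',[p],65)[0] for p in z2p([(460,130),(575,157),(686,190),(487,247)])]
init=[[a[0],a[1],tray[2]+30] for a in g]
parts,fu,box=fit(im,'top',init); print(parts.round(1),fu)
show(im,'top',parts,3,box,'f1.png',tray=trayc(*tray))
c,s=np.cos(np.radians(tray[2])),np.sin(np.radians(tray[2]))
for p in parts:
    d=p[:2]-tray[:2]; print('tray frame',round(c*d[0]+s*d[1],1),round(-s*d[0]+c*d[1],1),round((p[2]-tray[2]-30+30)%60-30,1))
ps,fu,bx=fit(ims,'side',parts); print('side',ps.round(1),fu)
show(ims,'side',ps,3,bx,'f1s.png',tray=trayc(*tray))
L=[]
for n,uv in(('a',(211,239)),('b',(416,190))):
    a=toz('top',[uv],62)[0]; best=min((fit(im,'top',[[a[0],a[1],y]],0) for y in(0,20,40)),key=lambda t:t[1]); print(n,best[0].round(1),best[1]); show(im,'top',best[0],0,best[2],'fl%s.png'%n,k=10)
    bs=fit(ims,'side',best[0],0); print(' side',bs[0].round(1),bs[1])
E
python3 m1.py
```

```text
tray [579.68432368  58.88288125 -10.69841214] [-0.36 -0.17  0.9  -0.57  0.01  0.49 -0.54  0.21]Traceback (most recent call last):
  File "m1.py", line 10, in <module>
    parts,fu,box=fit(im,'top',init); print(parts.round(1),fu)
                 ~~~^^^^^^^^^^^^^^^
  File "fit.py", line 32, in fit
    o=minimize(f,parts[i],method='Nelder-Mead',options=dict(initial_simplex=s,xatol=.05,fatol=.005,maxiter=150)); parts[i]=o.x
    res = _minimize_neldermead(fun, x0, args, callback, bounds=bounds,
                               **options)
    fsim[k] = func(sim[k])
              ~~~~^^^^^^^^
    fx = function(np.copy(x), *(wrapper_args + args))
  File "fit.py", line 30, in f
    q=parts.copy(); q[i]=v; return ((cv2.GaussianBlur(render(cam,q,box,z0),(0,0),.6)-cv2.GaussianBlur(T,(0,0),.3))**2).sum()
                                                      ~~~~~~^^^^^^^^^^^^^^
  File "fit.py", line 14, in render
    q=(proj(cam,P)-[x0,y0]+.5)*S-.5
       ~~~~^^^^^^^
  File "h.py", line 13, in proj
    m=r.camera_model(cam); K=np.array(m['intrinsics']);d=np.array(m['distortion']);T=np.linalg.inv(np.array(m['cam_to_world']))
ValueError: time passes only in moves, steps and waits
```

```bash
python3 - <<'E'
from bench import r
import pickle
pickle.dump({c:r.camera_model(c) for c in('top','side')},open('cam.pkl','wb'))
E
sed -i "s/r.camera_model(cam)/CM[cam]/; s/^from bench import r/from bench import r\nimport pickle\nCM=pickle.load(open('cam.pkl','rb'))/" h.py
time python3 m1.py
```

```text
tray [579.68432368  58.88288125 -10.69841214] [-0.36 -0.17  0.9  -0.57  0.01  0.49 -0.54  0.21]
[[616.5 107.5  16.4]
 [604.8  50.8  16.9]
 [591.8  -3.4  17.4]
 [560.1  92.1  16.6]] 53.839534674091155
tray frame 27.2 54.7 -2.9
tray frame 26.2 -3.3 -2.5
tray frame 23.4 -58.9 -1.9
tray frame -25.4 29.0 -2.7
side [[611.6 100.6 -30. ]
 [602.   48.7 -29.3]
 [593.4   8.9  24.8]
 [559.7  93.3 -28.9]] 178.4128706176819
a [[490.5 296.5 -26.4]] 15.874385360477694
 side [[489.7 297.2 -20.1]] 28.308889134314523
b [[ 637.6 -263.3   10.7]] 14.809939990468731
 side [[ 635.1 -263.3   13.1]] 64.85835783114848
real	0m9.902s
user	0m9.867s
sys	0m0.189s
```

View pics/f1.png

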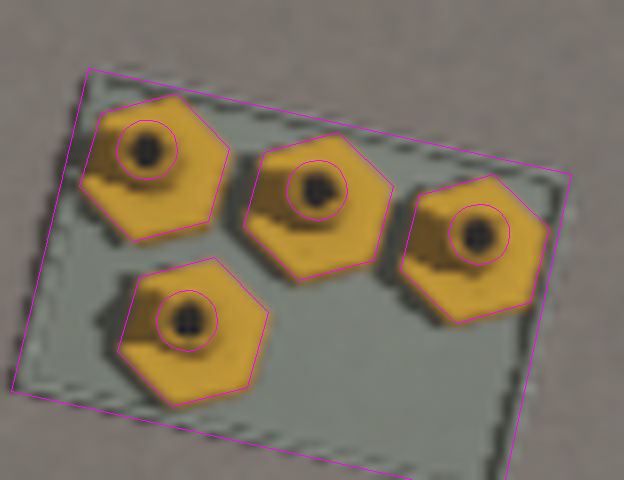

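View pics/fla.png

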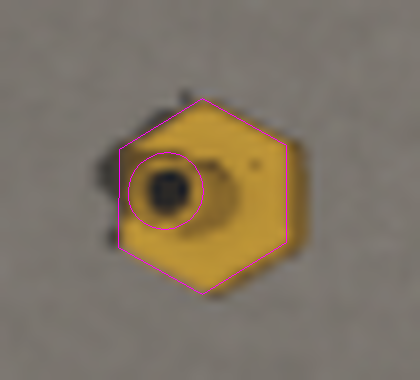

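View pics/flb.png

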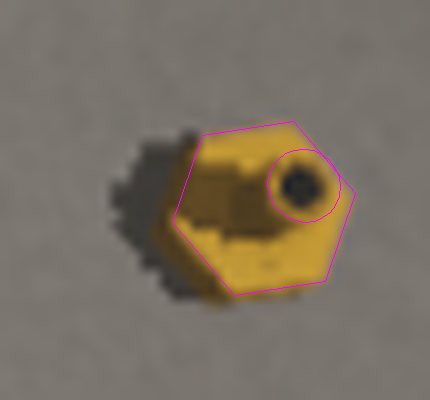

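View pics/f1s.png

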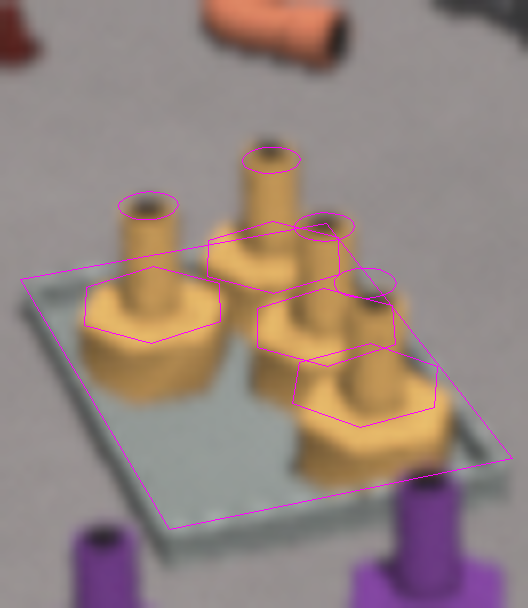

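```bash
cat > m2.py <<'E'
from fit import *
im=np.load('t1.npy').astype(float)
x0,y0,x1,y1=box=(255,175,350,245)
c=im[y0:y1,x0:x1]; g=c[...,1]-c[...,0]; 
print('bg',np.median(g[:8]),'tray',np.median(g[42:48,55:65]))
import pickle
m=pickle.load(open('o.pkl','rb'))['top','tray'][1][0]['mask'][y0:y1,x0:x1]
yl=yellow(im)[y0:y1,x0:x1]
v=cv2.resize(np.hstack([np.clip((g+10)*8,0,255)]).astype(np.uint8),None,fx=8,fy=8,interpolation=cv2.INTER_NEAREST); cv2.imwrite('pics/g.png',v)
def sil(v,hx=58,hy=86.5):
    M=np.zeros(((y1-y0)*S,(x1-x0)*S),np.uint8)
    q=(proj('top',np.r_[trayc(*v,14,hx,hy),trayc(*v,0,hx,hy)])-[x0,y0]+.5)*S-.5
    cv2.fillConvexPoly(M,cv2.convexHull(np.round(q*16).astype(np.int32)),255,shift=4)
    return cv2.resize(M,(x1-x0,y1-y0),interpolation=cv2.INTER_AREA)/255.
bg=np.median(g[:8]); tr=np.median(g[42:48,55:65])
G=np.clip((g-bg)/(tr-bg),0,1); G=np.maximum(G,yl); G=cv2.medianBlur((G*255).astype(np.uint8),3)/255.
for nm,T in(('green',G),('net',m.astype(float))):
    f=lambda v:((sil(v)-T)**2).sum()
    o=minimize(f,[580,60,-12],method='Nelder-Mead',options=dict(initial_simplex=[[580,60,-12],[586,60,-12],[580,66,-12],[580,60,-16]]))
    print(nm,o.x.round(2),o.fun)
E
python3 m2.py
```

```text
bg -5.0 tray 5.0
green [580.12  57.22 -11.47] 88.64126105344099
net [580.7   56.73 -12.25] 943.2844444444445
```

View pics/g.png

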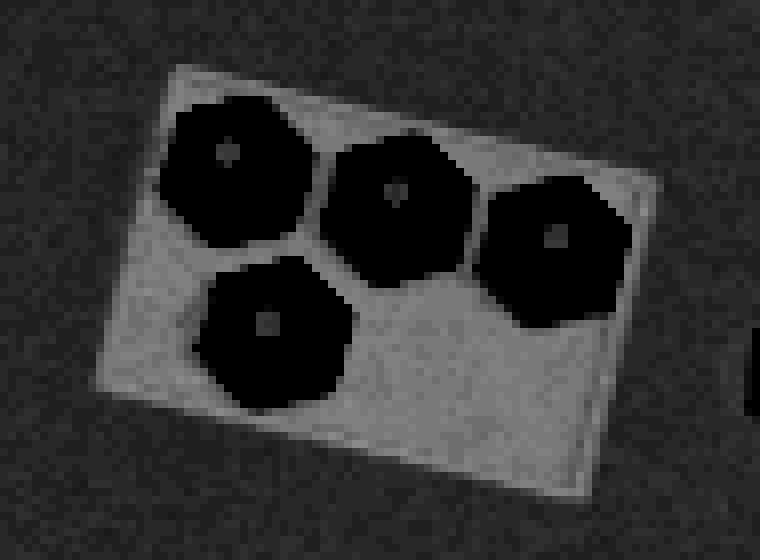

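Top-view fits line up with the picture. The tray is at (580.1, 57.2) with yaw −11.5°. The tails in the tray are about 2° askew, with 10–12 mm gaps. Loose a is at (490.5, 296.5) and loose b at (637.6, −263.3).

Plan:
1. Cage back_right's tail and push the back row left against the wall.
2. Push front_left into its valley.
3. Place the two loose tails and slide them home.

```bash
cat > go.py <<'E'
import sys,json,numpy as np
from scipy.spatial.transform import Rotation as R
# usage: go.py x y z yaw  (world TCP) or: go.py T tx ty z yawrel (tray frame)
ST='cmd.json'
TR=np.array([580.1,57.2]);TY=-11.5
def tw(a,b):
    t=np.radians(TY); return TR+[np.cos(t)*a-np.sin(t)*b,np.sin(t)*a+np.cos(t)*b]
def wt(x,y):
    t=np.radians(TY); d=np.array([x,y])-TR; return np.array([np.cos(t)*d[0]+np.sin(t)*d[1],-np.sin(t)*d[0]+np.cos(t)*d[1]])
def load(): return json.load(open(ST))
def main(a):
    c=load(); p=np.array(c[:3]); yaw=c[3]
    tray=a[0]=='T'
    if tray: a=a[1:]
    a=list(map(float,a))
    if tray: xy=tw(a[0],a[1]); ty=a[3]+TY
    else: xy=a[:2]; ty=a[3]
    d=np.array([*xy,a[2]])-p; t=np.radians(yaw)
    row=[d[0]*np.cos(t)+d[1]*np.sin(t),-d[2],-d[0]*np.sin(t)+d[1]*np.cos(t)]
    row=[round(v/1000,4) for v in row]; w=round(-np.radians(ty-yaw),4)
    n=[row[0]*1000*np.cos(t)-row[2]*1000*np.sin(t)+p[0],row[0]*1000*np.sin(t)+row[2]*1000*np.cos(t)+p[1],p[2]-row[1]*1000,yaw-np.degrees(w)]
    json.dump(n,open(ST,'w')); print([row[0],row[1],row[2],0,w,0],'->',np.round(n,1).tolist(),'tray',wt(*n[:2]).round(1))
if __name__=='__main__': main(sys.argv[1:])
E
echo '[159.323,578.465,303.892,-15.4]'>cmd.json
python3 go.py 592 -3 200 -11.5
```

```text
[np.float64(0.5716), np.float64(0.1039), np.float64(-0.4457), 0, np.float64(-0.0681), 0] -> [592.0, -3.0, 200.0, -11.5] tray [ 23.7 -56.6]
```

Emit:
{"fn": "arm_command", "kwargs": {
  "increments": [
    [0.5716, 0.1039, -0.4457, 0, -0.0681, 0],
    [0.5716, 0.1039, -0.4457, 0, -0.0681, 0],
    [0.5716, 0.1039, -0.4457, 0, -0.0681, 0],
    [0.5716, 0.1039, -0.4457, 0, -0.0681, 0],
    [0.5716, 0.1039, -0.4457, 0, -0.0681, 0],
    [0.5716, 0.1039, -0.4457, 0, -0.0681, 0],
    [0.5716, 0.1039, -0.4457, 0, -0.0681, 0],
    [0.5716, 0.1039, -0.4457, 0, -0.0681, 0],
    [0.5716, 0.1039, -0.4457, 0, -0.0681, 0],
    [0.5716, 0.1039, -0.4457, 0, -0.0681, 0]
  ],
  "jaw": 0.2,
  "force": 20
}}

```text
time: 2.05
tool_pos: [529.8, 80.3, 215.3]
tcp_rot: [-90.0, -0.1, -11.5]
ft_force: [0.8, 0.0, 0.2]
finger_gap: 34.0
```

```bash
python3 -c "
from bench import r
s=r.sense();print(s['time'],s['tool_pos'],s['tcp_rot'],s['finger_gap'],r.finger_overhang)"
```

```text
2.05 [529.77308765  80.26437445 215.32961643] [-8.99754590e+01 -5.47934371e-02 -1.15102657e+01] 34.04384285975346 72.6
```

```bash
echo '[529.77,80.26,215.33,-11.51]'>cmd.json; python3 go.py 592 -3 122 -11.5
```

```text
[np.float64(0.0776), np.float64(0.0933), np.float64(-0.0692), 0, np.float64(-0.0002), 0] -> [592.0, -3.0, 122.0, -11.5] tray [ 23.7 -56.7]
```

Emit:
{"fn": "arm_command", "kwargs": {
  "increments": [
    [0.0776, 0.03, -0.0692, 0, 0, 0],
    [0.0776, 0.05, -0.0692, 0, 0, 0],
    [0.0776, 0.05, -0.0692, 0, 0, 0],
    [0.0776, 0.065, -0.0692, 0, 0, 0],
    [0.0776, 0.08, -0.0692, 0, 0, 0],
    [0.0776, 0.0933, -0.0692, 0, 0, 0],
    [0.0776, 0.0933, -0.0692, 0, 0, 0],
    [0.0776, 0.0933, -0.0692, 0, 0, 0],
    [0.0776, 0.0933, -0.0692, 0, 0, 0],
    [0.0776, 0.0933, -0.0692, 0, 0, 0]
  ]
}}

```text
time: 3.3
tool_pos: [591.3, -1.2, 122.6]
tcp_rot: [-90.0, -0.1, -11.5]
ft_force: [0.3, -0.4, 0.3]
finger_gap: 34.2
```

```bash
python3 -c "
from h import *
s=r.sense();print(s['time'],s['tool_pos'],s['tcp_rot'],s['ft_force'])
im=snap('side','s2.png');cv2.imwrite('pics/s2z.png',cv2.resize(im[110:250,240:380],None,fx=4,fy=4,interpolation=cv2.INTER_CUBIC)[:,:,::-1])
print(proj('side',[[*s['tool_pos'][:2],s['tool_pos'][2]-72.6]]))
"
```

```text
3.3 [591.30207978  -1.20088748 122.55233544] [-8.99921918e+01 -6.16382984e-02 -1.15041858e+01] [ 0.29351143 -0.39970142  0.33037376]
[[327.53178921 205.83649929]]
```

View pics/s2z.png

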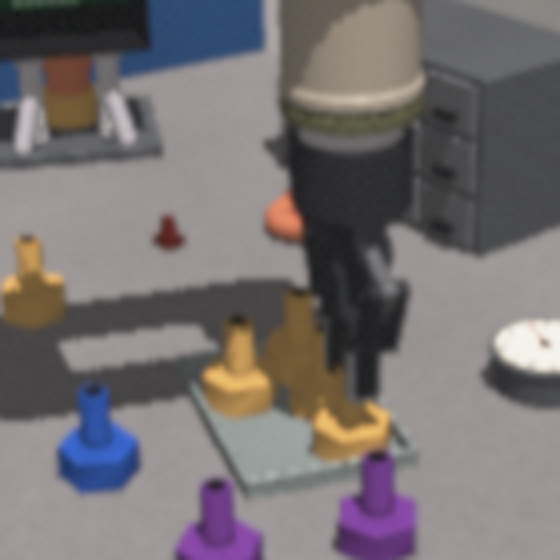

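```bash
python3 -c "
from h import *
t=np.radians(-11.5);j=np.array([-np.sin(t),np.cos(t)]);xx=np.array([np.cos(t),np.sin(t)])
for oh in(60,66,72.6,80):
  for o in(-31,-17):
    print(oh,o,[((proj('side',[[*(np.array([591.3,-1.2])+j*o+xx*k),122.5-oh]])[0]-[240,110])*4).round() for k in(-11,11)])
"
```

```text
60 -31 [array([351., 392.]), array([384., 386.])]
60 -17 [array([343., 382.]), array([376., 376.])]
66 -31 [array([351., 401.]), array([384., 394.])]
66 -17 [array([343., 390.]), array([376., 384.])]
72.6 -31 [array([351., 410.]), array([384., 403.])]
72.6 -17 [array([343., 399.]), array([376., 393.])]
80 -31 [array([351., 420.]), array([384., 414.])]
80 -17 [array([343., 409.]), array([376., 403.])]
```

Emit:
{"fn": "arm_command", "kwargs": {
  "increments": [
    [0, 0.008, 0, 0, 0, 0],
    [0, 0.016, 0, 0, 0, 0],
    [0, 0.022, 0, 0, 0, 0],
    [0, 0.022, 0.004, 0, 0, 0],
    [0, 0.022, 0.008, 0, 0, 0],
    [0, 0.022, 0.012, 0, 0, 0],
    [0, 0.022, 0.016, 0, 0, 0],
    [0, 0.022, 0.02, 0, 0, 0],
    [0, 0.022, 0.024, 0, 0, 0],
    [0, 0.022, 0.027, 0, 0, 0]
  ]
}}

```text
time: 4.6
tool_pos: [596.3, 25.4, 99.9]
tcp_rot: [-90.0, 0.0, -11.5]
ft_force: [-0.7, -3.8, -0.6]
finger_gap: 34.5
```

```bash
cat > look.py <<'E'
from fit import *
import sys,go
n=sys.argv[1]
s=r.sense();print('t',s['time'],'pos',s['tool_pos'].round(1),'tray',go.wt(*s['tool_pos'][:2]).round(1),'yaw',s['tcp_rot'].round(1),'F',s['ft_force'].round(1),'gap',round(s['finger_gap'],1))
im=snap('side',n+'s.png');imt=snap('top',n+'t.png')
a=cv2.resize(im[130:250,240:380],None,fx=4,fy=4,interpolation=cv2.INTER_CUBIC)
b=cv2.resize(imt[170:250,250:350],None,fx=4.8,fy=6,interpolation=cv2.INTER_CUBIC)
b=cv2.resize(imt[170:250,250:350],(600,480),interpolation=cv2.INTER_CUBIC)[:, :]
a=cv2.resize(im[150:250,240:380],(672,480),interpolation=cv2.INTER_CUBIC)
cv2.imwrite('pics/%sz.png'%n,cv2.resize(np.hstack([a,b]),(800,302),interpolation=cv2.INTER_AREA)[:,:,::-1])
E
python3 look.py p1
```

```text
t 4.6 pos [596.3  25.4  99.9] tray [ 22.2 -28. ] yaw [-90.    0.  -11.5] F [-0.7 -3.8 -0.6] gap 34.5
```

View pics/p1z.png

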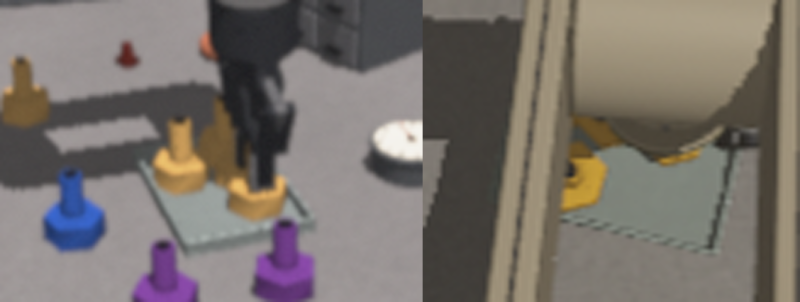

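The side view shows back_right still upright and moving left ahead of the finger, with 3.8 N of drag from the row. I'll press on in small steps.

Emit:
{"fn": "arm_command", "kwargs": {
  "increments": [
    [0, 0, 0.0005, 0, 0, 0],
    [0, 0, 0.001, 0, 0, 0],
    [0, 0, 0.0015, 0, 0, 0],
    [0, 0, 0.002, 0, 0, 0],
    [0, 0, 0.0025, 0, 0, 0],
    [0, 0, 0.003, 0, 0, 0],
    [0, 0, 0.003, 0, 0, 0],
    [0, 0, 0.003, 0, 0, 0],
    [0, 0, 0.003, 0, 0, 0],
    [0, 0, 0.003, 0, 0, 0]
  ]
}}

```text
time: 5.95
tool_pos: [596.9, 27.4, 100.1]
tcp_rot: [-90.1, -0.0, -11.5]
ft_force: [-2.6, -8.0, 2.3]
finger_gap: 34.2
```

Emit:
{"fn": "arm_command", "kwargs": {
  "increments": [
    [0, 0, 0.001, 0, 0, 0],
    [0, 0, 0.002, 0, 0, 0],
    [0, 0, 0.002, 0, 0, 0],
    [0, 0, 0.002, 0, 0, 0],
    [0, 0, 0.002, 0, 0, 0],
    [0, 0, 0.0, 0, 0, 0],
    [0, 0, -0.004, 0, 0, 0],
    [0, -0.045, -0.006, 0, 0, 0],
    [0, -0.07, -0.006, 0, 0, 0],
    [0, -0.07, -0.006, 0, 0, 0]
  ]
}}

```text
time: 7.2
tool_pos: [597.4, 22.8, 172.9]
tcp_rot: [-89.9, -0.3, -11.5]
ft_force: [0.7, -0.3, -0.1]
finger_gap: 34.2
```

```bash
python3 -c "
from bench import r
import go
s=r.sense();print(s['tool_pos'],go.wt(*s['tool_pos'][:2]),s['tcp_rot'],s['ft_force'],s['joint_pos'])"
```

```text
[597.43752412  22.79231213 172.86362886] [ 23.84925786 -30.260397  ] [-89.90851539  -0.29873238 -11.47511073] [ 0.67637579 -0.30685922 -0.11489629] [-2.75000549e+00  1.24833966e+01  9.37017786e+01  4.70463036e-02
  7.35056772e+01 -8.12883690e+01]
```

```bash
echo '[597.44,22.79,172.86,-11.48]'>cmd.json; python3 go.py T -56 30 104 0
```

```text
[np.float64(-0.0798), np.float64(0.0689), np.float64(0.0603), 0, np.float64(0.0003), 0] -> [531.2, 97.8, 104.0, -11.5] tray [-56.  30.]
```

Emit:
{"fn": "arm_command", "kwargs": {
  "increments": [
    [-0.04, 0, 0.03, 0, 0, 0],
    [-0.0798, 0, 0.0603, 0, 0, 0],
    [-0.0798, 0.03, 0.0603, 0, 0, 0],
    [-0.0798, 0.055, 0.0603, 0, 0, 0],
    [-0.0798, 0.0689, 0.0603, 0, 0, 0],
    [-0.0798, 0.0689, 0.0603, 0, 0, 0],
    [-0.076, 0.0689, 0.0603, 0, 0, 0],
    [-0.072, 0.0689, 0.0615, 0, 0, 0],
    [-0.069, 0.0689, 0.0625, 0, 0, 0],
    [-0.066, 0.0689, 0.0637, 0, 0, 0]
  ],
  "jaw": 1
}}

```text
time: 8.45
tool_pos: [543.8, 97.9, 101.0]
tcp_rot: [-90.0, 0.0, -11.5]
ft_force: [-0.7, -0.3, 0.3]
finger_gap: -0.1
```

```bash
python3 look.py p2
```

```text
t 8.45 pos [543.8  97.9 101. ] tray [-43.7  32.7] yaw [-90.    0.  -11.5] F [-0.7 -0.3  0.3] gap -0.1
```

View pics/p2z.png

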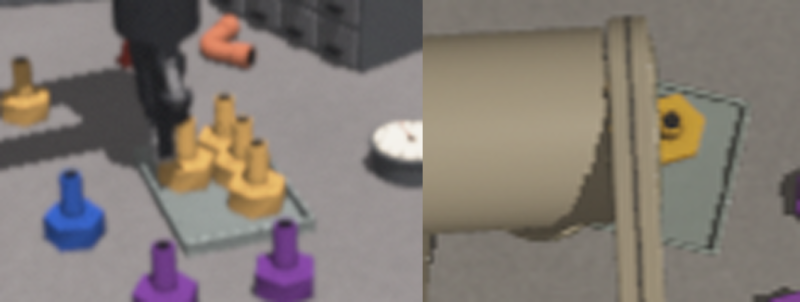

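Side view: the back row is closed up and the closed fingers are just in front of front_left's tail. The fingertips are only about 1 mm above the hexagon, so I'll raise 2 mm and push on.

Emit:
{"fn": "arm_command", "kwargs": {
  "increments": [
    [0, -0.002, 0, 0, 0, 0],
    [0.001, -0.002, 0, 0, 0, 0],
    [0.0025, -0.002, 0.0005, 0, 0, 0],
    [0.004, -0.002, 0.001, 0, 0, 0],
    [0.0055, -0.002, 0.0015, 0, 0, 0],
    [0.007, -0.002, 0.002, 0, 0, 0],
    [0.0085, -0.002, 0.0025, 0, 0, 0],
    [0.0095, -0.002, 0.003, 0, 0, 0],
    [0.0095, -0.002, 0.003, 0, 0, 0],
    [0.0095, -0.002, 0.003, 0, 0, 0]
  ]
}}

```text
time: 9.8
tool_pos: [552.5, 99.0, 102.6]
tcp_rot: [-90.1, 0.2, -11.5]
ft_force: [-8.9, 0.0, 6.1]
finger_gap: -0.1
```

```bash
python3 look.py p3
```

```text
t 9.8 pos [552.5  99.  102.6] tray [-35.4  35.4] yaw [-90.1   0.2 -11.5] F [-8.9  0.   6.1] gap -0.1
```

View pics/p3z.png

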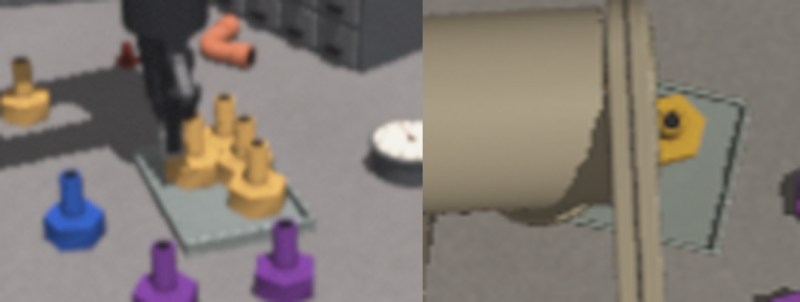

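```bash
echo '[552.5,99,102.6,-11.5]'>cmd.json; python3 go.py 490.5 296.5 190 3.6
```

```text
[np.float64(-0.1001), np.float64(-0.0874), np.float64(0.1812), 0, np.float64(-0.2635), 0] -> [490.5, 296.5, 190.0, 3.6] tray [-135.5  216.7]
```

Emit:
{"fn": "arm_command", "kwargs": {
  "increments": [
    [-0.004, 0, 0, 0, 0, 0],
    [-0.01, -0.03, 0, 0, 0, 0],
    [-0.01, -0.0874, 0, 0, 0, 0],
    [-0.03, -0.0874, 0.05, 0, -0.1, 0],
    [-0.06, -0.0874, 0.11, 0, -0.2, 0],
    [-0.1001, -0.0874, 0.16, 0, -0.2635, 0],
    [-0.1001, -0.0874, 0.1812, 0, -0.2635, 0],
    [-0.1001, -0.0874, 0.1812, 0, -0.2635, 0],
    [-0.1001, -0.0874, 0.1812, 0, -0.2635, 0],
    [-0.1001, -0.0874, 0.1812, 0, -0.2635, 0]
  ],
  "jaw": 0
}}

```text
time: 11.15
tool_pos: [492.1, 295.4, 190.3]
tcp_rot: [-90.0, -0.0, 3.5]
ft_force: [0.4, 0.1, -1.0]
finger_gap: 42.6
```

```bash
cat > mt.py <<'E'
from fit import *
import sys,go
n=sys.argv[1]; init=eval(sys.argv[2])
s=r.sense();print('t',s['time'],'pos',s['tool_pos'].round(1),'yaw',s['tcp_rot'].round(1),'F',s['ft_force'].round(1),'gap',round(s['finger_gap'],1))
im=snap('top',n+'.png')
P=[[*go.tw(a,b),18.5] for a,b in init]
parts,fu,box=fit(im,'top',P); show(im,'top',parts,3,box,n+'f.png',tray=trayc(*go.TR,go.TY))
for p in parts: print(go.wt(*p[:2]).round(1),((p[2]-go.TY)%60-30).round(1))
print(fu)
for i in range(len(parts)):
  for j in range(i): 
    d=np.hypot(*(parts[i]-parts[j])[:2])
    if d<70: print(j,i,d.round(1))
E
python3 mt.py q1 '[(26,59),(26,13),(26,-33),(-14,35)]'
```

```text
t 11.15 pos [492.1 295.4 190.3] yaw [-90.   -0.    3.5] F [ 0.4  0.1 -1. ] gap 42.6
[25.4 60.1] -0.2
[28.7 13.7] -5.0
[ 24.4 -32.5] -2.2
[-13.8  33. ] -3.2
49.14149702482291
0 1 46.5
1 2 46.5
0 3 47.7
1 3 46.7
```

View pics/q1f.png

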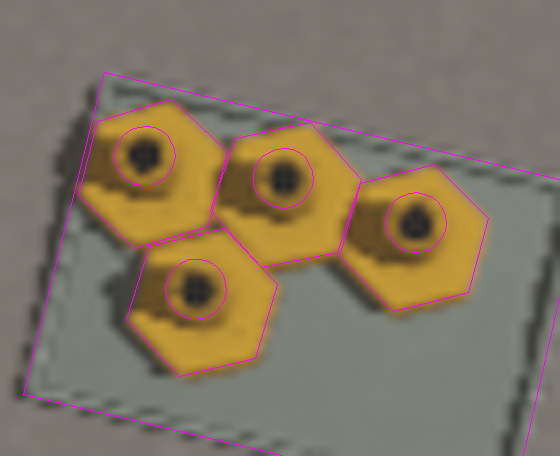

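The view shows the back row closed at (145,155), (283,178) and (415,222), with 46.5 mm spacing. front_left is in its valley at (195,290). Next I'll pick loose_a by its tail.

```bash
cat > st.py <<'E'
from bench import r
import go,json
s=r.sense();p=s['tool_pos'];print('t',s['time'],p.round(1),'tray',go.wt(*p[:2]).round(1),'yaw',s['tcp_rot'].round(2),'F',s['ft_force'].round(1),'gap',round(s['finger_gap'],1),'cmd',json.load(open('cmd.json')))
E
python3 st.py; python3 go.py 490.5 296.5 101 3.6
```

```text
t 11.2 [492.1 295.5 190.4] tray [-133.8  216. ] yaw [-9.001e+01 -1.000e-02  3.510e+00] F [-0.2  0.7 -0. ] gap 42.5 cmd [490.5350067838511, 296.51908671245576, 190.0, 3.5974379016971927]
[np.float64(-0.0), np.float64(0.089), np.float64(-0.0), 0, np.float64(-0.0), 0] -> [490.5, 296.5, 101.0, 3.6] tray [-135.5  216.7]
```

Emit:
{"fn": "arm_command", "kwargs": {
  "increments": [
    [-0.0015, 0.045, 0.0012, 0, 0, 0],
    [-0.0015, 0.075, 0.0012, 0, 0, 0],
    [-0.0015, 0.089, 0.0012, 0, 0, 0],
    [-0.0015, 0.089, 0.0012, 0, 0, 0],
    [-0.0015, 0.089, 0.0012, 0, 0, 0],
    [-0.0015, 0.089, 0.0012, 0, 0, 0],
    [-0.0015, 0.089, 0.0012, 0, 0, 0],
    [-0.0015, 0.089, 0.0012, 0, 0, 0],
    [-0.0015, 0.089, 0.0012, 0, 0, 0],
    [-0.0015, 0.089, 0.0012, 0, 0, 0]
  ]
}}

```text
time: 12.45
tool_pos: [490.0, 297.6, 101.4]
tcp_rot: [-90.0, 0.0, 3.6]
ft_force: [-0.2, 0.8, 0.0]
finger_gap: 42.6
```

Emit:
{"fn": "arm_command", "kwargs": {
  "increments": [
    [0, 0, 0, 0, 0, 0],
    [0, 0, 0, 0, 0, 0],
    [0, 0, 0, 0, 0, 0],
    [0, 0, 0, 0, 0, 0],
    [0, 0, 0, 0, 0, 0],
    [0, -0.02, 0, 0, 0, 0],
    [0, -0.06, 0, 0, 0, 0],
    [0, -0.1, 0, 0, 0, 0],
    [0, -0.1, 0, 0, 0, 0],
    [0, -0.1, 0, 0, 0, 0]
  ],
  "jaw": 1,
  "force": 30
}}

```text
time: 13.7
tool_pos: [489.9, 297.6, 201.7]
tcp_rot: [-90.0, -0.0, 3.6]
ft_force: [-0.1, -0.8, -3.7]
finger_gap: 19.1
```

```bash
python3 st.py; python3 -c "
from h import *
im=snap('side','a1.png');cv2.imwrite('pics/a1z.png',cv2.resize(im[60:220,160:320],None,fx=3.7,fy=3.7,interpolation=cv2.INTER_CUBIC)[:,:,::-1])"
```

```text
t 13.7 [489.9 297.6 201.7] tray [-136.3  217.6] yaw [-8.999e+01 -1.000e-02  3.600e+00] F [-0.1 -0.8 -3.7] gap 19.1 cmd [490.5350067838511, 296.51908671245576, 101.0, 3.5974379016971927]
```

View pics/a1z.png

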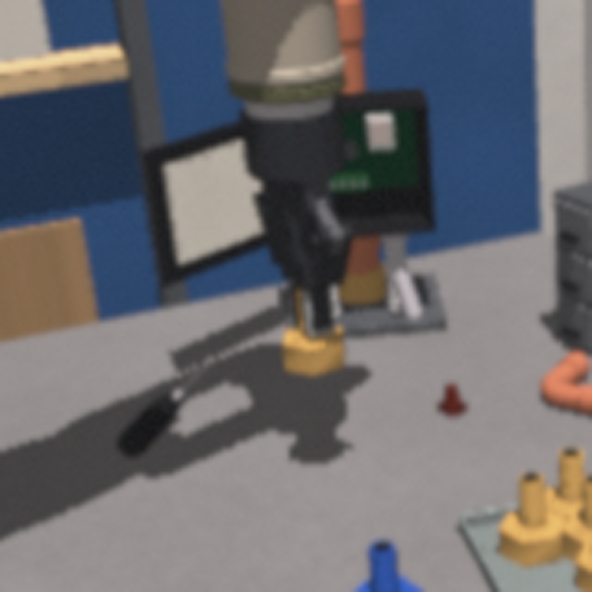

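loose_a is held by its tail, with gap 19.1 and −2.1 N of added weight. Now I'll carry it to the front-middle place.

```bash
echo '[489.9,297.6,201.7,3.6]'>cmd.json; python3 go.py T -25 -18 200 0
```

```text
[np.float64(0.0461), np.float64(0.0017), np.float64(-0.2565), 0, np.float64(0.2635), 0] -> [552.0, 44.5, 200.0, -11.5] tray [-25. -18.]
```

Emit:
{"fn": "arm_command", "kwargs": {
  "increments": [
    [0.0461, 0.0017, -0.2565, 0, 0.2635, 0],
    [0.0461, 0.0017, -0.2565, 0, 0.2635, 0],
    [0.0461, 0.0017, -0.2565, 0, 0.2635, 0],
    [0.0461, 0.0017, -0.2565, 0, 0.2635, 0],
    [0.0461, 0.0017, -0.2565, 0, 0.2635, 0],
    [0.0461, 0.0017, -0.2565, 0, 0.2635, 0],
    [0.0461, 0.0017, -0.2565, 0, 0.2635, 0],
    [0.0461, 0.0017, -0.2565, 0, 0.2635, 0],
    [0.0461, 0.0017, -0.2565, 0, 0.2635, 0],
    [0.0461, 0.0017, -0.2565, 0, 0.2635, 0]
  ]
}}

```text
time: 15.0
tool_pos: [552.2, 45.1, 199.8]
tcp_rot: [-90.0, -0.0, -11.4]
ft_force: [0.4, -0.1, -2.2]
finger_gap: 19.1
```

```bash
python3 st.py; python3 look.py p4; python3 go.py T -25 -18 112 0
```

```text
t 15.0 [552.2  45.1 199.8] tray [-25.  -17.4] yaw [-9.000e+01 -1.000e-02 -1.145e+01] F [ 0.4 -0.1 -2.2] gap 19.1 cmd [552.0148004398122, 44.500787108449714, 200.0, -11.497437901697193]
t 15.0 pos [552.2  45.1 199.8] tray [-25.  -17.4] yaw [-90.   -0.  -11.4] F [ 0.4 -0.1 -2.2] gap 19.1
[np.float64(-0.0), np.float64(0.088), np.float64(0.0), 0, np.float64(0.0), 0] -> [552.0, 44.5, 112.0, -11.5] tray [-25. -18.]
```

View pics/p4z.png

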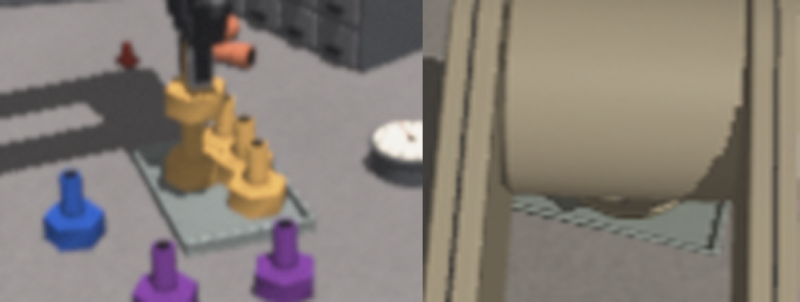

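Emit:
{"fn": "arm_command", "kwargs": {
  "increments": [
    [0, 0.03, 0, 0, 0, 0],
    [0, 0.055, 0, 0, 0, 0],
    [0, 0.07, 0, 0, 0, 0],
    [0, 0.08, 0, 0, 0, 0],
    [0, 0.086, 0, 0, 0, 0],
    [0, 0.09, 0, 0, 0, 0],
    [0, 0.0925, 0, 0, 0, 0],
    [0, 0.094, 0, 0, 0, 0],
    [0, 0.0945, 0, 0, 0, 0],
    [0, 0.0945, 0, 0, 0, 0]
  ]
}}

```text
time: 16.35
tool_pos: [552.3, 44.5, 105.3]
tcp_rot: [-90.0, -0.0, -11.5]
ft_force: [0.6, -0.0, -3.1]
finger_gap: 19.3
```

```bash
python3 look.py p5
```

```text
t 16.35 pos [552.3  44.5 105.3] tray [-24.7 -18. ] yaw [-90.   -0.  -11.5] F [ 0.6 -0.  -3.1] gap 19.3
```

View pics/p5z.png

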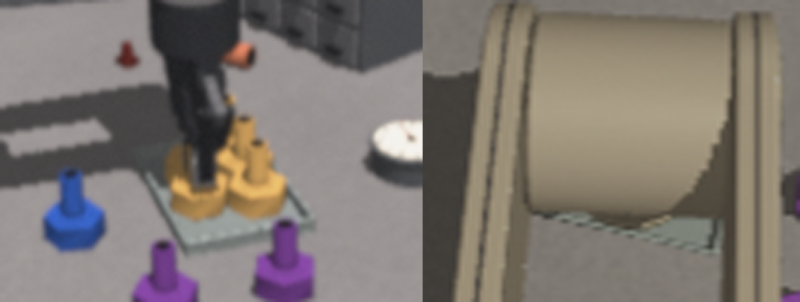

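Emit:
{"fn": "arm_command", "kwargs": {
  "increments": [
    [0, 0.0005, 0, 0, 0, 0],
    [0, 0.0009, 0, 0, 0, 0],
    [0, 0.0009, 0, 0, 0, 0],
    [0.001, 0.0009, 0, 0, 0, 0],
    [0.0025, 0.0009, 0, 0, 0, 0],
    [0.004, 0.0009, 0, 0, 0, 0],
    [0.0055, 0.0009, 0, 0, 0, 0],
    [0.007, 0.0009, 0.0005, 0, 0, 0],
    [0.0085, 0.0009, 0.001, 0, 0, 0],
    [0.0085, 0.0009, 0.001, 0, 0, 0]
  ],
  "force": 20
}}

```text
time: 17.7
tool_pos: [560.7, 43.8, 104.4]
tcp_rot: [-90.0, 0.0, -11.5]
ft_force: [-3.7, 0.2, 2.4]
finger_gap: 19.1
```

Emit:
{"fn": "arm_command", "kwargs": {
  "increments": [
    [0.001, 0, 0.0005, 0, 0, 0],
    [0.002, 0, 0.001, 0, 0, 0],
    [0.003, 0, 0.0015, 0, 0, 0],
    [0.004, 0, 0.002, 0, 0, 0],
    [0.004, 0, 0.003, 0, 0, 0],
    [0.004, 0, 0.004, 0, 0, 0],
    [0.004, 0, 0.004, 0, 0, 0],
    [0.004, 0, 0.004, 0, 0, 0],
    [0.004, 0, 0.004, 0, 0, 0],
    [0.004, 0, 0.004, 0, 0, 0]
  ]
}}

```text
time: 18.95
tool_pos: [565.2, 46.6, 104.4]
tcp_rot: [-90.0, 0.0, -11.5]
ft_force: [-5.7, -1.2, 3.5]
finger_gap: 19.0
```

```bash
python3 st.py
```

```text
t 18.95 [565.2  46.6 104.4] tray [-12.5 -13.3] yaw [-9.003e+01  2.000e-02 -1.150e+01] F [-5.7 -1.2  3.5] gap 19.0 cmd [552.0148004398122, 44.500787108449714, 112.0, -11.497437901697193]
```

Emit:
{"fn": "arm_command", "kwargs": {
  "increments": [
    [0, 0, 0.0005, 0, 0, 0],
    [0, 0, 0.001, 0, 0, 0],
    [0, 0, 0.0015, 0, 0, 0],
    [0.0005, 0, 0.002, 0, 0, 0],
    [0.0005, 0, 0.0025, 0, 0, 0],
    [0.001, 0, 0.003, 0, 0, 0],
    [0.001, 0, 0.0035, 0, 0, 0],
    [0.001, 0, 0.004, 0, 0, 0],
    [0.001, 0, 0.004, 0, 0, 0],
    [0.001, 0, 0.004, 0, 0, 0]
  ]
}}

```text
time: 20.2
tool_pos: [566.9, 49.8, 104.4]
tcp_rot: [-90.1, 0.0, -11.5]
ft_force: [-4.5, -6.9, 3.9]
finger_gap: 19.1
```

```bash
python3 st.py
```

```text
t 20.2 [566.9  49.8 104.4] tray [-11.5  -9.9] yaw [-9.010e+01  4.000e-02 -1.151e+01] F [-4.5 -6.9  3.9] gap 19.1 cmd [552.0148004398122, 44.500787108449714, 112.0, -11.497437901697193]
```

Emit:
{"fn": "arm_command", "kwargs": {
  "increments": [
    [0, 0, 0, 0, 0, 0],
    [0, 0, 0, 0, 0, 0],
    [0, 0, -0.0015, 0, 0, 0],
    [0, 0, -0.002, 0, 0, 0],
    [0, -0.02, -0.002, 0, 0, 0],
    [0, -0.06, -0.002, 0, 0, 0],
    [0, -0.095, -0.002, 0, 0, 0],
    [0, -0.095, -0.05, 0, 0, 0],
    [0, -0.095, -0.1, 0, 0, 0],
    [0, -0.095, -0.1, 0, 0, 0]
  ],
  "jaw": 0.25
}}

```text
time: 21.45
tool_pos: [547.2, -50.2, 201.2]
tcp_rot: [-90.0, -0.1, -11.7]
ft_force: [-0.2, 0.1, 0.6]
finger_gap: 32.2
```

```bash
python3 st.py
```

```text
t 21.45 [547.2 -50.2 201.2] tray [ -10.8 -111.8] yaw [-90.04  -0.12 -11.71] F [-0.2  0.1  0.6] gap 32.2 cmd [552.0148004398122, 44.500787108449714, 112.0, -11.497437901697193]
```

```bash
echo '[547.2,-50.2,201.2,-11.7]'>cmd.json; python3 go.py 637.2 -263.3 170 -19.3
```

```text
[np.float64(0.1313), np.float64(0.0312), np.float64(-0.1904), 0, np.float64(0.1326), 0] -> [637.2, -263.3, 170.0, -19.3] tray [ 119.8 -302.7]
```

Emit:
{"fn": "arm_command", "kwargs": {
  "increments": [
    [0.1313, 0.0312, -0.1904, 0, 0.1326, 0],
    [0.1313, 0.0312, -0.1904, 0, 0.1326, 0],
    [0.1313, 0.0312, -0.1904, 0, 0.1326, 0],
    [0.1313, 0.0312, -0.1904, 0, 0.1326, 0],
    [0.1313, 0.0312, -0.1904, 0, 0.1326, 0],
    [0.1313, 0.0312, -0.1904, 0, 0.1326, 0],
    [0.1313, 0.0312, -0.1904, 0, 0.1326, 0],
    [0.1313, 0.0312, -0.1904, 0, 0.1326, 0],
    [0.1313, 0.0312, -0.1904, 0, 0.1326, 0],
    [0.1313, 0.0312, -0.1904, 0, 0.1326, 0]
  ],
  "jaw": 0
}}

```text
time: 22.7
tool_pos: [638.0, -259.8, 168.3]
tcp_rot: [-90.0, -0.0, -19.1]
ft_force: [-0.3, -0.4, 0.4]
finger_gap: 42.6
```

```bash
python3 mt.py q2 '[(28,60),(28,14),(28,-32),(-12,36),(-12,-9)]'; python3 st.py; python3 go.py 637.2 -263.3 101 -19.3
```

```text
t 22.7 pos [ 638.  -259.8  168.3] yaw [-90.   -0.  -19.1] F [-0.3 -0.4  0.4] gap 42.6
[25.3 60.1] 0.4
[28.3 14.4] -6.1
[ 28.  -33.7] 0.4
[-13.4  36.3] 1.8
[-10.9  -9.8] -1.1
64.74053704824918
0 1 45.8
1 2 48.1
0 3 45.4
1 3 47.1
1 4 46.1
2 4 45.7
3 4 46.1
t 22.75 [ 638.  -259.9  168.3] tray [ 120.  -299.2] yaw [-9.000e+01 -1.000e-02 -1.908e+01] F [ 0.3 -0.   0.1] gap 42.7 cmd [637.161253998758, -263.2699950226943, 170.0, -19.297420363434714]
[np.float64(0.0), np.float64(0.069), np.float64(-0.0), 0, np.float64(0.0), 0] -> [637.2, -263.3, 101.0, -19.3] tray [ 119.8 -302.7]
```

View pics/q2f.png

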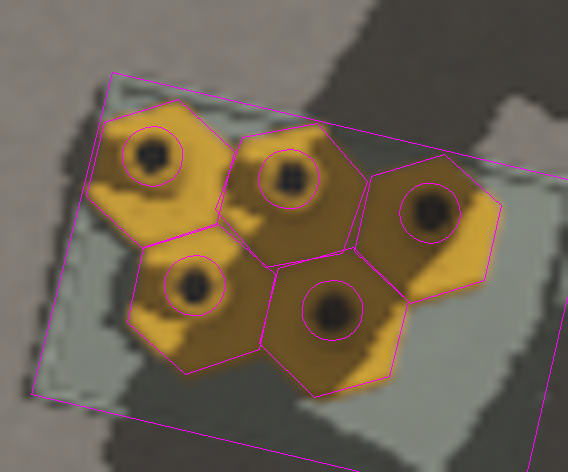

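Five are closed up, with spacings of 45.4–48.1 mm. Now loose_b, correcting 3.5 mm along the jaw.

Emit:
{"fn": "arm_command", "kwargs": {
  "increments": [
    [0.0004, 0.03, -0.0035, 0, 0, 0],
    [0.0004, 0.055, -0.0035, 0, 0, 0],
    [0.0004, 0.067, -0.0035, 0, 0, 0],
    [0.0004, 0.067, -0.0035, 0, 0, 0],
    [0.0004, 0.067, -0.0035, 0, 0, 0],
    [0.0004, 0.067, -0.0035, 0, 0, 0],
    [0.0004, 0.067, -0.0035, 0, 0, 0],
    [0.0004, 0.067, -0.0035, 0, 0, 0],
    [0.0004, 0.067, -0.0035, 0, 0, 0],
    [0.0004, 0.067, -0.0035, 0, 0, 0]
  ]
}}

```text
time: 24.0
tool_pos: [637.2, -263.5, 101.1]
tcp_rot: [-90.0, 0.0, -19.1]
ft_force: [-0.7, -0.5, 0.2]
finger_gap: 42.8
```

Emit:
{"fn": "arm_command", "kwargs": {
  "increments": [
    [0, 0, 0, 0, 0, 0],
    [0, 0, 0, 0, 0, 0],
    [0, 0, 0, 0, 0, 0],
    [0, 0, 0, 0, 0, 0],
    [0, 0, 0, 0, 0, 0],
    [0, -0.02, 0, 0, 0, 0],
    [0, -0.06, 0, 0, 0, 0],
    [0, -0.1, 0, 0, 0, 0],
    [0, -0.1, 0, 0, 0, 0],
    [0, -0.1, 0, 0, 0, 0]
  ],
  "jaw": 1,
  "force": 30
}}

```text
time: 25.25
tool_pos: [637.0, -263.5, 201.1]
tcp_rot: [-90.0, 0.0, -19.1]
ft_force: [0.7, -0.5, -3.2]
finger_gap: 19.0
```

```bash
python3 st.py; python3 -c "
from h import *
im=snap('side','b1.png');cv2.imwrite('pics/b1z.png',cv2.resize(im[120:300,330:510],None,fx=3.3,fy=3.3,interpolation=cv2.INTER_CUBIC)[:,:,::-1])"
```

```text
t 25.25 [ 637.  -263.5  201.1] tray [ 119.7 -302.9] yaw [-9.00e+01  1.00e-02 -1.91e+01] F [ 0.7 -0.5 -3.2] gap 19.0 cmd [637.161253998758, -263.2699950226943, 101.0, -19.297420363434714]
```

View pics/b1z.png

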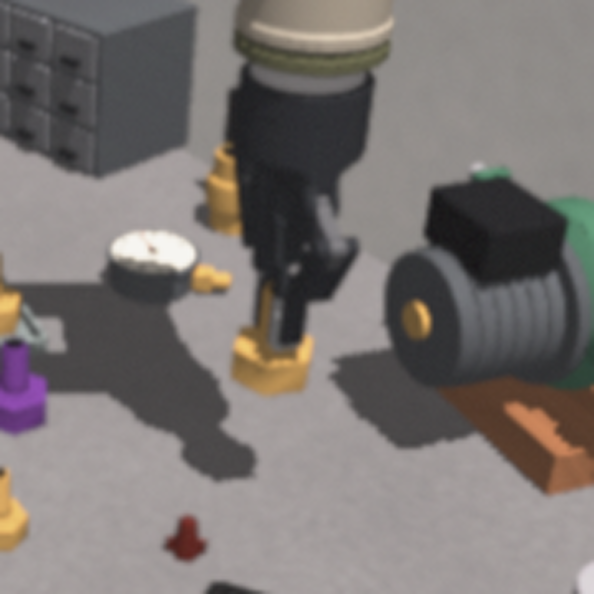

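```bash
echo '[637.0,-263.5,201.1,-19.1]'>cmd.json; python3 go.py T -26 -58.6 200 0
```

```text
[np.float64(-0.1767), np.float64(0.0011), np.float64(0.2229), 0, np.float64(-0.1326), 0] -> [543.0, 4.9, 200.0, -11.5] tray [-26.  -58.6]
```

Emit:
{"fn": "arm_command", "kwargs": {
  "increments": [
    [-0.1767, 0.0011, 0.2229, 0, -0.1326, 0],
    [-0.1767, 0.0011, 0.2229, 0, -0.1326, 0],
    [-0.1767, 0.0011, 0.2229, 0, -0.1326, 0],
    [-0.1767, 0.0011, 0.2229, 0, -0.1326, 0],
    [-0.1767, 0.0011, 0.2229, 0, -0.1326, 0],
    [-0.1767, 0.0011, 0.2229, 0, -0.1326, 0],
    [-0.1767, 0.0011, 0.2229, 0, -0.1326, 0],
    [-0.1767, 0.0011, 0.2229, 0, -0.1326, 0],
    [-0.1767, 0.0011, 0.2229, 0, -0.1326, 0],
    [-0.1767, 0.0011, 0.2229, 0, -0.1326, 0]
  ]
}}

```text
time: 26.55
tool_pos: [543.3, 4.3, 199.9]
tcp_rot: [-90.0, 0.0, -11.6]
ft_force: [0.5, -0.9, -0.9]
finger_gap: 19.1
```

```bash
python3 st.py
```

```text
t 26.55 [543.3   4.3 199.9] tray [-25.5 -59.2] yaw [-9.000e+01  1.000e-02 -1.155e+01] F [ 0.5 -0.9 -0.9] gap 19.1 cmd [542.9643969042065, 4.948515269521295, 200.0, -11.502579636565287]
```

Emit:
{"fn": "arm_command", "kwargs": {
  "increments": [
    [0, 0.03, 0.0005, 0, 0, 0],
    [0, 0.055, 0.0005, 0, 0, 0],
    [0, 0.064, 0.0005, 0, 0, 0],
    [0, 0.067, 0.0005, 0, 0, 0],
    [0, 0.07, 0.0005, 0, 0, 0],
    [0, 0.073, 0.0005, 0, 0, 0],
    [0, 0.076, 0.0005, 0, 0, 0],
    [0, 0.079, 0.0005, 0, 0, 0],
    [0, 0.0805, 0.0005, 0, 0, 0],
    [0, 0.0805, 0.0005, 0, 0, 0]
  ]
}}

```text
time: 27.8
tool_pos: [543.1, 5.4, 119.3]
tcp_rot: [-90.0, 0.0, -11.5]
ft_force: [-0.3, 0.7, -2.4]
finger_gap: 19.3
```

```bash
python3 look.py p6
```

```text
t 27.8 pos [543.1   5.4 119.3] tray [-25.9 -58.1] yaw [-90.    0.  -11.5] F [-0.3  0.7 -2.4] gap 19.3
```

View pics/p6z.png

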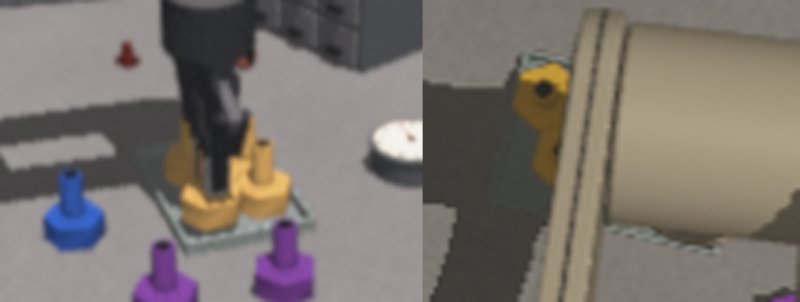

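Emit:
{"fn": "arm_command", "kwargs": {
  "increments": [
    [0, 0.0015, -0.0003, 0, 0, 0],
    [0, 0.003, -0.0003, 0, 0, 0],
    [0, 0.004, -0.0003, 0, 0, 0],
    [0, 0.005, -0.0003, 0, 0, 0],
    [0, 0.006, -0.0003, 0, 0, 0],
    [0, 0.007, -0.0003, 0, 0, 0],
    [0, 0.008, -0.0003, 0, 0, 0],
    [0, 0.009, -0.0003, 0, 0, 0],
    [0, 0.0095, -0.0003, 0, 0, 0],
    [0, 0.0095, -0.0003, 0, 0, 0]
  ]
}}

```text
time: 29.15
tool_pos: [543.2, 5.1, 110.0]
tcp_rot: [-90.0, 0.0, -11.5]
ft_force: [-0.1, -0.6, -2.8]
finger_gap: 19.3
```

Emit:
{"fn": "arm_command", "kwargs": {
  "increments": [
    [0, 0.001, 0, 0, 0, 0],
    [0, 0.002, 0, 0, 0, 0],
    [0, 0.003, 0, 0, 0, 0],
    [0, 0.004, 0, 0, 0, 0],
    [0, 0.0047, 0, 0, 0, 0],
    [0, 0.0052, 0, 0, 0, 0],
    [0, 0.0055, 0, 0, 0, 0],
    [0, 0.0058, 0, 0, 0, 0],
    [0, 0.0058, 0, 0, 0, 0],
    [0, 0.0058, 0, 0, 0, 0]
  ]
}}

```text
time: 30.4
tool_pos: [543.2, 5.1, 104.3]
tcp_rot: [-90.0, -0.0, -11.5]
ft_force: [-0.3, 0.3, -2.4]
finger_gap: 18.8
```

Emit:
{"fn": "arm_command", "kwargs": {
  "increments": [
    [0.001, 0.0003, 0, 0, 0, 0],
    [0.0025, 0.0003, 0, 0, 0, 0],
    [0.004, 0.0003, 0, 0, 0, 0],
    [0.0055, 0.0003, 0, 0, 0, 0],
    [0.007, 0.0003, 0, 0, 0, 0],
    [0.0085, 0.0003, 0, 0, 0, 0],
    [0.01, 0.0003, 0, 0, 0, 0],
    [0.0115, 0.0003, 0.0005, 0, 0, 0],
    [0.0125, 0.0003, 0.001, 0, 0, 0],
    [0.0125, 0.0003, 0.001, 0, 0, 0]
  ],
  "force": 20
}}

```text
time: 31.65
tool_pos: [556.0, 3.4, 104.1]
tcp_rot: [-90.0, -0.0, -11.5]
ft_force: [-0.9, -0.2, 4.4]
finger_gap: 19.5
```

```bash
python3 st.py
```

```text
t 31.65 [556.    3.4 104.1] tray [-12.9 -57.5] yaw [-9.001e+01 -4.000e-02 -1.150e+01] F [-0.9 -0.2  4.4] gap 19.5 cmd [542.9643969042065, 4.948515269521295, 200.0, -11.502579636565287]
```

Emit:
{"fn": "arm_command", "kwargs": {
  "increments": [
    [0.0005, 0, 0.0003, 0, 0, 0],
    [0.001, 0, 0.0006, 0, 0, 0],
    [0.0015, 0, 0.001, 0, 0, 0],
    [0.0018, 0, 0.0013, 0, 0, 0],
    [0.0018, 0, 0.0017, 0, 0, 0],
    [0.0018, 0, 0.002, 0, 0, 0],
    [0.0018, 0, 0.0023, 0, 0, 0],
    [0.0018, 0, 0.0026, 0, 0, 0],
    [0.0018, 0, 0.0028, 0, 0, 0],
    [0.0018, 0, 0.0028, 0, 0, 0]
  ]
}}

```text
time: 32.9
tool_pos: [557.6, 4.6, 104.1]
tcp_rot: [-90.1, 0.0, -11.5]
ft_force: [-7.5, -6.7, 9.1]
finger_gap: 19.0
```

```bash
python3 st.py
```

```text
t 32.9 [557.6   4.6 104.1] tray [-11.5 -56. ] yaw [-9.014e+01  3.000e-02 -1.152e+01] F [-7.5 -6.7  9.1] gap 19.0 cmd [542.9643969042065, 4.948515269521295, 200.0, -11.502579636565287]
```

Emit:
{"fn": "arm_command", "kwargs": {
  "increments": [
    [0, 0, 0, 0, 0, 0],
    [0, 0, 0, 0, 0, 0],
    [-0.001, 0, -0.002, 0, 0, 0],
    [-0.001, -0.01, -0.0025, 0, 0, 0],
    [-0.001, -0.04, -0.0025, 0, 0, 0],
    [-0.001, -0.09, -0.0025, 0, 0, 0],
    [-0.001, -0.095, -0.06, 0, 0, 0],
    [-0.001, -0.095, -0.12, 0, 0, 0],
    [-0.001, -0.095, -0.18, 0, 0, 0],
    [-0.001, -0.095, -0.2, 0, 0, 0]
  ],
  "jaw": 0.25
}}

```text
time: 34.15
tool_pos: [516.5, -192.8, 199.9]
tcp_rot: [-90.0, -0.1, -11.7]
ft_force: [-0.6, 0.3, 0.3]
finger_gap: 32.1
```

```bash
python3 mt.py q3 '[(28,60),(28,14),(28,-32),(-12,36),(-12,-9),(-12,-56)]'
```

```text
t 34.15 pos [ 516.5 -192.8  199.9] yaw [-90.   -0.1 -11.7] F [-0.6  0.3  0.3] gap 32.1
[25.3 60. ] -0.6
[27.8 14.8] -5.3
[ 27.8 -33.5] 1.2
[-13.1  36.2] 1.6
[-10.9  -9.6] -0.3
[-11.1 -55.3] 0.0
83.43996273060634
0 1 45.3
1 2 48.3
0 3 45.2
1 3 46.2
1 4 45.7
2 4 45.5
3 4 45.8
2 5 44.6
4 5 45.7
```

View pics/q3f.png

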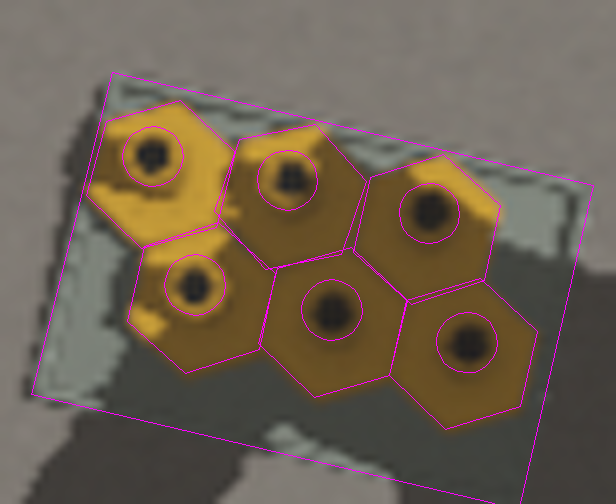

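The fit shows all six in place. Eight pairs read under 47 mm, but back_mid to back_right reads 48.3 with back_mid about 5° askew. I'll press back_right left with closed fingers to swing it flush.

```bash
python3 st.py; echo '[516.5,-192.8,199.9,-11.7]'>cmd.json; python3 go.py T 27.8 -68 150 0
```

```text
t 34.2 [ 516.4 -193.7  199.8] tray [ -12.4 -258.5] yaw [-9.008e+01 -6.000e-02 -1.168e+01] F [-0.4 -1.5  0. ] gap 32.0 cmd [542.9643969042065, 4.948515269521295, 200.0, -11.502579636565287]
[np.float64(0.0396), np.float64(0.0499), np.float64(0.1898), 0, np.float64(-0.0035), 0] -> [593.8, -15.0, 150.0, -11.5] tray [ 27.8 -68. ]
```

Emit:
{"fn": "arm_command", "kwargs": {
  "increments": [
    [0.0396, 0, 0.06, 0, 0, 0],
    [0.0396, 0, 0.12, 0, 0, 0],
    [0.0396, 0.02, 0.18, 0, -0.0035, 0],
    [0.0396, 0.04, 0.1898, 0, -0.0035, 0],
    [0.0396, 0.0499, 0.1898, 0, -0.0035, 0],
    [0.0396, 0.0499, 0.1898, 0, -0.0035, 0],
    [0.0396, 0.0499, 0.1898, 0, -0.0035, 0],
    [0.0396, 0.0499, 0.1898, 0, -0.0035, 0],
    [0.0396, 0.0499, 0.1898, 0, -0.0035, 0],
    [0.0396, 0.0499, 0.1898, 0, -0.0035, 0]
  ],
  "jaw": 1
}}

```text
time: 35.45
tool_pos: [593.9, -12.0, 149.3]
tcp_rot: [-90.0, -0.0, -11.3]
ft_force: [0.6, -0.1, 0.7]
finger_gap: 0.1
```

```bash
python3 st.py
```

```text
t 35.45 [593.9 -12.  149.3] tray [ 27.3 -65.1] yaw [-9.000e+01 -3.000e-02 -1.133e+01] F [ 0.6 -0.1  0.7] gap 0.1 cmd [593.766251959288, -14.973887440106779, 150.0, -11.499464771704211]
```

Emit:
{"fn": "arm_command", "kwargs": {
  "increments": [
    [0, 0.03, -0.002, 0, 0, 0],
    [0, 0.045, -0.002, 0, 0, 0],
    [0, 0.0455, -0.001, 0, 0, 0],
    [0, 0.0455, 0.001, 0, 0, 0],
    [0, 0.0455, 0.003, 0, 0, 0],
    [0, 0.0455, 0.0045, 0, 0, 0],
    [0, 0.0455, 0.006, 0, 0, 0],
    [0, 0.0455, 0.007, 0, 0, 0],
    [0, 0.0455, 0.008, 0, 0, 0],
    [0, 0.0455, 0.008, 0, 0, 0]
  ]
}}

```text
time: 36.7
tool_pos: [595.4, -4.0, 103.7]
tcp_rot: [-90.0, -0.0, -11.3]
ft_force: [0.2, -1.2, 1.3]
finger_gap: -0.4
```

```bash
python3 st.py
```

```text
t 36.7 [595.4  -4.  103.7] tray [ 27.2 -57. ] yaw [-9.001e+01 -2.000e-02 -1.130e+01] F [ 0.2 -1.2  1.3] gap -0.4 cmd [593.766251959288, -14.973887440106779, 150.0, -11.499464771704211]
```

Contact is just starting (1.2 N), so I'll press on slowly.

Emit:
{"fn": "arm_command", "kwargs": {
  "increments": [
    [0, 0, 0.0005, 0, 0, 0],
    [0, 0, 0.001, 0, 0, 0],
    [0, 0, 0.0015, 0, 0, 0],
    [0, 0, 0.002, 0, 0, 0],
    [0, 0, 0.0025, 0, 0, 0],
    [0, 0, 0.003, 0, 0, 0],
    [0, 0, 0.003, 0, 0, 0],
    [0, 0, 0.003, 0, 0, 0],
    [0, 0, 0.003, 0, 0, 0],
    [0, 0, 0.003, 0, 0, 0]
  ]
}}

```text
time: 37.95
tool_pos: [596.0, -2.1, 104.1]
tcp_rot: [-90.1, -0.0, -11.3]
ft_force: [-3.5, -7.6, 6.0]
finger_gap: -0.1
```

```bash
python3 look.py p7
```

```text
t 37.95 pos [596.   -2.1 104.1] tray [ 27.4 -54.9] yaw [-90.1  -0.  -11.3] F [-3.5 -7.6  6. ] gap -0.1
```

View pics/p7z.png

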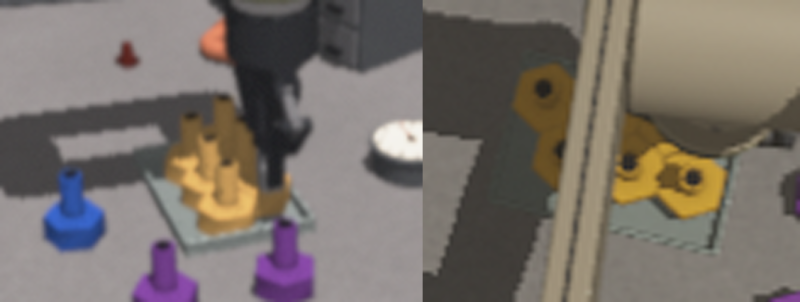

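Emit:
{"fn": "arm_command", "kwargs": {
  "increments": [
    [0, 0, 0.0005, 0, 0, 0],
    [0, 0, 0.001, 0, 0, 0],
    [0, 0, 0.0015, 0, 0, 0],
    [0, 0, 0.002, 0, 0, 0],
    [0, 0, 0.0025, 0, 0, 0],
    [0, 0, 0.0025, 0, 0, 0],
    [0, 0, 0.0025, 0, 0, 0],
    [0, 0, 0.0025, 0, 0, 0],
    [0, 0, 0.0025, 0, 0, 0],
    [0, 0, 0.0025, 0, 0, 0]
  ]
}}

```text
time: 39.3
tool_pos: [596.7, -0.9, 104.7]
tcp_rot: [-90.2, -0.1, -11.3]
ft_force: [-4.3, -13.1, 8.8]
finger_gap: 0.2
```

```bash
python3 st.py
```

```text
t 39.3 [596.7  -0.9 104.7] tray [ 27.9 -53.6] yaw [-9.020e+01 -7.000e-02 -1.134e+01] F [ -4.3 -13.1   8.8] gap 0.2 cmd [593.766251959288, -14.973887440106779, 150.0, -11.499464771704211]
```

Emit:
{"fn": "arm_command", "kwargs": {
  "increments": [
    [0, 0, -0.003, 0, 0, 0],
    [0, 0, -0.01, 0, 0, 0],
    [0, -0.03, -0.012, 0, 0, 0],
    [0, -0.08, -0.012, 0, 0, 0],
    [0, -0.08, -0.05, 0, 0, 0],
    [-0.02, -0.08, -0.11, 0, 0, 0],
    [-0.04, -0.08, -0.16, 0, 0, 0],
    [-0.04, -0.08, -0.16, 0, 0, 0],
    [-0.04, -0.08, -0.16, 0, 0, 0],
    [-0.04, -0.08, -0.16, 0, 0, 0]
  ]
}}

```text
time: 40.55
tool_pos: [526.4, -146.5, 183.4]
tcp_rot: [-90.0, -0.0, -11.2]
ft_force: [0.3, 0.2, -1.2]
finger_gap: -0.1
```

```bash
python3 mt.py q4 '[(28,60),(28,14),(28,-32),(-12,36),(-12,-9),(-12,-56)]';python3 st.py
```

```text
t 40.55 pos [ 526.4 -146.5  183.4] yaw [-90.   -0.  -11.2] F [ 0.3  0.2 -1.2] gap -0.1
[24.9 59.9] -1.6
[28.1 13.4] -0.0
[ 27.8 -32.3] -2.1
[-13.3  35.6] 0.1
[-11.1  -9.7] 0.5
[-11.1 -55.3] -0.0
93.94984616898584
0 1 46.6
1 2 45.7
0 3 45.3
1 3 47.0
1 4 45.5
2 4 44.9
3 4 45.4
2 5 45.2
4 5 45.5
t 40.6 [ 526.4 -146.4  183.4] tray [ -12.  -210.2] yaw [-89.98   0.   -11.2 ] F [-0.2  0.5  0.4] gap -0.0 cmd [593.766251959288, -14.973887440106779, 150.0, -11.499464771704211]
```

View pics/q4f.png

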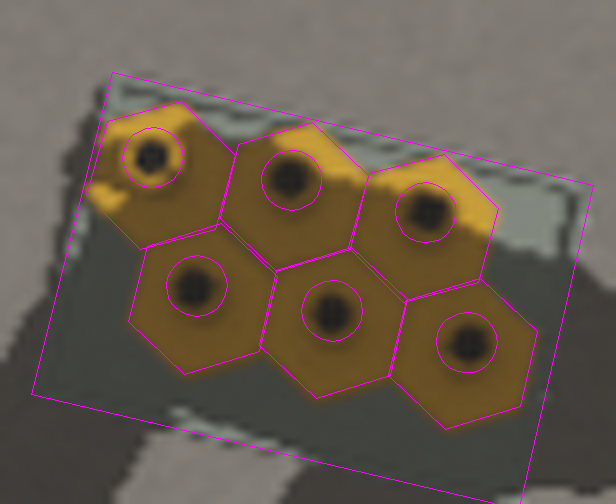

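All nine pairs now read 47.0 mm or less. back_mid to front_left is the loosest at 47.0, and back_left and front_left sit about 3 mm forward. I have time to press front_left gently to the back.

```bash
echo '[526.4,-146.4,183.4,-11.2]'>cmd.json; python3 go.py T -50 36 183 0
```

```text
[np.float64(-0.0367), np.float64(0.0004), np.float64(0.2464), 0, np.float64(0.0052), 0] -> [538.3, 102.4, 183.0, -11.5] tray [-50.  36.]
```

Emit:
{"fn": "arm_command", "kwargs": {
  "increments": [
    [-0.0367, 0, 0.06, 0, 0.0052, 0],
    [-0.0367, 0, 0.12, 0, 0.0052, 0],
    [-0.0367, 0, 0.18, 0, 0.0052, 0],
    [-0.0367, 0, 0.24, 0, 0.0052, 0],
    [-0.0367, 0, 0.2464, 0, 0.0052, 0],
    [-0.0367, 0.03, 0.2464, 0, 0.0052, 0],
    [-0.0367, 0.06, 0.2464, 0, 0.0052, 0],
    [-0.0367, 0.07, 0.2464, 0, 0.0052, 0],
    [-0.0367, 0.07, 0.2464, 0, 0.0052, 0],
    [-0.0367, 0.07, 0.2464, 0, 0.0052, 0]
  ]
}}

```text
time: 41.85
tool_pos: [539.1, 101.2, 114.9]
tcp_rot: [-90.0, -0.1, -11.6]
ft_force: [0.2, 0.7, 1.4]
finger_gap: 0.1
```

```bash
python3 st.py
```

```text
t 41.85 [539.1 101.2 114.9] tray [-49.   34.9] yaw [-89.97  -0.11 -11.61] F [0.2 0.7 1.4] gap 0.1 cmd [538.2582899392858, 102.43575096781376, 183.0, -11.497938053468028]
```

Emit:
{"fn": "arm_command", "kwargs": {
  "increments": [
    [0, 0.008, 0, 0, 0, 0],
    [0.004, 0.0115, 0.0005, 0, 0, 0],
    [0.008, 0.0115, 0.001, 0, 0, 0],
    [0.011, 0.0115, 0.001, 0, 0, 0],
    [0.013, 0.0115, 0.001, 0, 0, 0],
    [0.014, 0.0115, 0.001, 0, 0, 0],
    [0.015, 0.0115, 0.001, 0, 0, 0],
    [0.016, 0.0115, 0.001, 0, 0, 0],
    [0.0165, 0.0115, 0.001, 0, 0, 0],
    [0.0165, 0.0115, 0.001, 0, 0, 0]
  ]
}}

```text
time: 43.1
tool_pos: [553.9, 99.2, 101.9]
tcp_rot: [-90.0, 0.1, -11.6]
ft_force: [-5.9, 1.4, 4.8]
finger_gap: 0.1
```

```bash
python3 st.py
```

```text
t 43.1 [553.9  99.2 101.9] tray [-34.1  36. ] yaw [-90.     0.09 -11.59] F [-5.9  1.4  4.8] gap 0.1 cmd [538.2582899392858, 102.43575096781376, 183.0, -11.497938053468028]
```

Emit:
{"fn": "arm_command", "kwargs": {
  "increments": [
    [0.0005, -0.001, 0, 0, 0, 0],
    [0.001, -0.001, 0, 0, 0, 0],
    [0.0015, -0.001, 0, 0, 0, 0],
    [0.002, -0.001, 0, 0, 0, 0],
    [0.0025, -0.001, 0, 0, 0, 0],
    [0.003, -0.001, 0, 0, 0, 0],
    [0.003, -0.001, 0, 0, 0, 0],
    [0.003, -0.001, 0, 0, 0, 0],
    [0.003, -0.001, 0, 0, 0, 0],
    [0.003, -0.001, 0, 0, 0, 0]
  ]
}}

```text
time: 44.35
tool_pos: [555.0, 99.1, 102.2]
tcp_rot: [-90.0, 0.3, -11.6]
ft_force: [-14.7, 5.2, 9.3]
finger_gap: -0.0
```

```bash
python3 st.py
```

```text
t 44.35 [555.   99.1 102.2] tray [-32.9  36.1] yaw [-90.02   0.34 -11.57] F [-14.7   5.2   9.3] gap -0.0 cmd [538.2582899392858, 102.43575096781376, 183.0, -11.497938053468028]
```

Now I'll back off, lift clear and check.

Emit:
{"fn": "arm_command", "kwargs": {
  "increments": [
    [-0.004, 0, 0, 0, 0, 0],
    [-0.012, 0, 0, 0, 0, 0],
    [-0.015, -0.03, 0, 0, 0, 0],
    [-0.015, -0.09, 0, 0, 0, 0],
    [-0.015, -0.09, 0.05, 0, 0, 0],
    [-0.015, -0.09, 0.11, 0, 0, 0],
    [-0.015, -0.09, 0.17, 0, 0, 0],
    [-0.015, -0.09, 0.22, 0, 0, 0],
    [-0.015, -0.09, 0.22, 0, 0, 0],
    [-0.015, -0.09, 0.22, 0, 0, 0]
  ]
}}

```text
time: 45.6
tool_pos: [586.9, 316.6, 192.8]
tcp_rot: [-90.0, -0.0, -11.6]
ft_force: [0.2, -0.6, -0.4]
finger_gap: -0.2
```

```bash
python3 mt.py q5 '[(28,60),(28,14),(28,-32),(-12,36),(-12,-9),(-12,-56)]'; python3 look.py p8
```

```text
t 45.6 pos [586.9 316.6 192.8] yaw [-90.   -0.  -11.6] F [ 0.2 -0.6 -0.4] gap -0.2
[27.8 60.3] -0.6
[28.4 13.9] -1.3
[ 27.9 -32.6] -2.2
[-11.5  36.4] -0.9
[-11.6  -9.4] -1.3
[-11.6 -56.5] 0.7
66.66790592939878
0 1 46.4
1 2 46.5
0 3 46.0
1 3 45.8
1 4 46.3
2 4 45.8
3 4 45.7
2 5 46.1
4 5 47.1
t 45.65 pos [587.  316.  192.9] tray [-44.9 254.9] yaw [-90.   -0.  -11.6] F [-0.4 -0.1  0.2] gap 0.3
```

View pics/q5f.png

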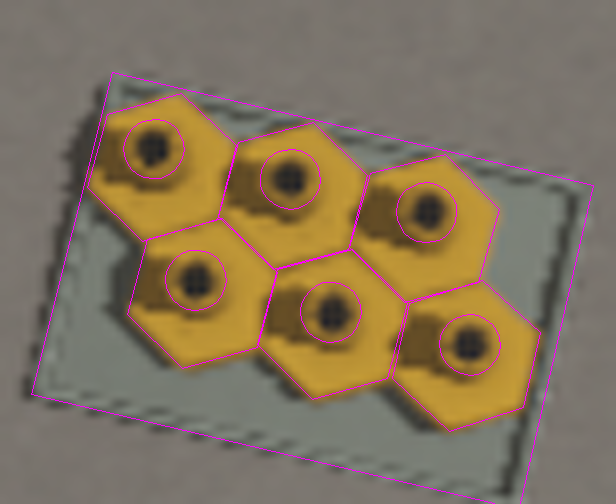

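View pics/p8z.png

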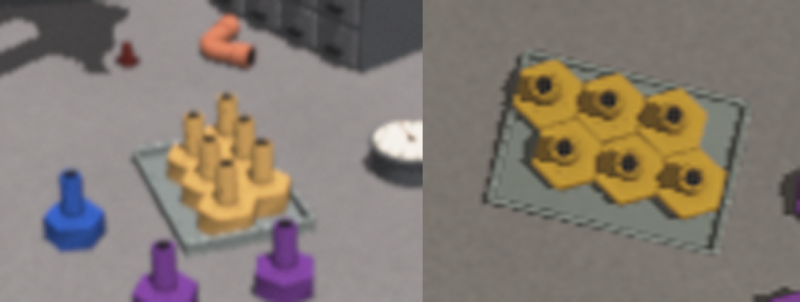

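The clean view shows the honeycomb: eight pairs at 45.7–46.5 mm. Only the front-right pair is slightly open at 47.1, so I'll nudge loose_b left gently while there's time.

```bash
echo '[587,316,192.9,-11.6]'>cmd.json; python3 go.py T -11.5 -91 170 0
```

```text
[np.float64(0.0339), np.float64(0.0229), np.float64(-0.3459), 0, np.float64(-0.0017), 0] -> [550.7, -29.7, 170.0, -11.5] tray [-11.5 -91. ]
```

Emit:
{"fn": "arm_command", "kwargs": {
  "increments": [
    [0.0339, 0, -0.06, 0, 0, 0],
    [0.0339, 0, -0.12, 0, 0, 0],
    [0.0339, 0, -0.18, 0, 0, 0],
    [0.0339, 0, -0.24, 0, 0, 0],
    [0.0339, 0, -0.3, 0, 0, 0],
    [0.0339, 0.01, -0.3459, 0, 0, 0],
    [0.0339, 0.0229, -0.3459, 0, 0, 0],
    [0.0339, 0.0229, -0.3459, 0, 0, 0],
    [0.0339, 0.0229, -0.3459, 0, 0, 0],
    [0.0339, 0.0229, -0.3459, 0, 0, 0]
  ]
}}

```text
time: 47.0
tool_pos: [551.1, -27.9, 170.7]
tcp_rot: [-90.0, -0.1, -11.5]
ft_force: [1.1, 0.2, -0.5]
finger_gap: 0.4
```

```bash
python3 st.py
```

```text
t 47.0 [551.1 -27.9 170.7] tray [-11.4 -89.2] yaw [-8.999e+01 -6.000e-02 -1.151e+01] F [ 1.1  0.2 -0.5] gap 0.4 cmd [550.6547480370286, -29.65162036326126, 170.0, -11.50259717482776]
```

Emit:
{"fn": "arm_command", "kwargs": {
  "increments": [
    [0, 0.04, -0.001, 0, 0, 0],
    [0, 0.06, -0.001, 0, 0, 0],
    [0, 0.067, -0.001, 0, 0, 0],
    [0, 0.067, 0.002, 0, 0, 0],
    [0, 0.067, 0.005, 0, 0, 0],
    [0, 0.067, 0.007, 0, 0, 0],
    [0, 0.067, 0.008, 0, 0, 0],
    [0, 0.067, 0.009, 0, 0, 0],
    [0, 0.067, 0.0095, 0, 0, 0],
    [0, 0.067, 0.0095, 0, 0, 0]
  ]
}}

```text
time: 48.25
tool_pos: [552.5, -19.5, 103.1]
tcp_rot: [-90.0, 0.0, -11.6]
ft_force: [0.6, 0.2, 0.5]
finger_gap: -0.2
```

```bash
python3 st.py
```

```text
t 48.25 [552.5 -19.5 103.1] tray [-11.7 -80.7] yaw [-9.00e+01  1.00e-02 -1.16e+01] F [0.6 0.2 0.5] gap -0.2 cmd [550.6547480370286, -29.65162036326126, 170.0, -11.50259717482776]
```

Emit:
{"fn": "arm_command", "kwargs": {
  "increments": [
    [0, 0, 0.0004, 0, 0, 0],
    [0, 0, 0.0008, 0, 0, 0],
    [0, 0, 0.0012, 0, 0, 0],
    [0, 0, 0.0016, 0, 0, 0],
    [0, 0, 0.002, 0, 0, 0],
    [0, 0, 0.0024, 0, 0, 0],
    [0, 0, 0.0026, 0, 0, 0],
    [0, 0, 0.0026, 0, 0, 0],
    [0, 0, 0.0026, 0, 0, 0],
    [0, 0, 0.0026, 0, 0, 0]
  ]
}}

```text
time: 49.5
tool_pos: [553.2, -17.4, 103.5]
tcp_rot: [-90.0, -0.0, -11.6]
ft_force: [-1.6, -4.9, 4.1]
finger_gap: 0.1
```

```bash
python3 st.py
```

```text
t 49.5 [553.2 -17.4 103.5] tray [-11.5 -78.5] yaw [-9.004e+01 -2.000e-02 -1.160e+01] F [-1.6 -4.9  4.1] gap 0.1 cmd [550.6547480370286, -29.65162036326126, 170.0, -11.50259717482776]
```

Emit:
{"fn": "arm_command", "kwargs": {
  "increments": [
    [0, 0, 0.0005, 0, 0, 0],
    [0, 0, -0.004, 0, 0, 0],
    [0, 0, -0.01, 0, 0, 0],
    [0, -0.03, -0.012, 0, 0, 0],
    [0, -0.09, -0.012, 0, 0, 0],
    [0, -0.1, -0.06, 0, 0, 0],
    [0, -0.1, -0.12, 0, 0, 0],
    [0, -0.1, -0.18, 0, 0, 0],
    [0, -0.1, -0.22, 0, 0, 0],
    [0, -0.1, -0.22, 0, 0, 0]
  ]
}}

```text
time: 50.75
tool_pos: [508.0, -235.1, 203.0]
tcp_rot: [-90.0, -0.0, -11.8]
ft_force: [-0.5, -0.2, -0.3]
finger_gap: -0.2
```

```bash
python3 mt.py q6 '[(28,60),(28,14),(28,-32),(-12,36),(-12,-9),(-12,-56)]'; python3 look.py p9; cp pics/p9t.png pics/last.png
```

```text
t 50.75 pos [ 508.  -235.1  203. ] yaw [-90.   -0.  -11.8] F [-0.5 -0.2 -0.3] gap -0.2
[27.8 60.3] -1.2
[28.4 13.8] -1.3
[ 27.7 -31.9] -2.3
[-11.5  37.1] -0.9
[-11.   -8.4] 0.9
[-11.3 -55.5] -1.9
71.30198212227074
0 1 46.4
1 2 45.7
0 3 45.6
1 3 46.2
1 4 45.3
2 4 45.4
3 4 45.4
2 5 45.6
4 5 47.1
t 50.8 pos [ 508.3 -233.5  202.8] tray [ -12.4 -299.2] yaw [-90.    0.  -11.7] F [ 0.8  0.2 -0.6] gap 0.1
```

View pics/p9z.png

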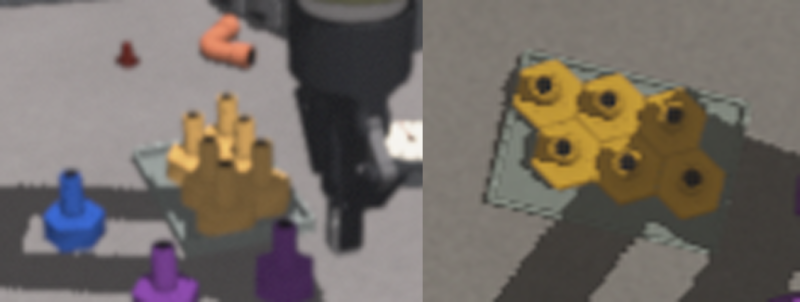

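View pics/last.png

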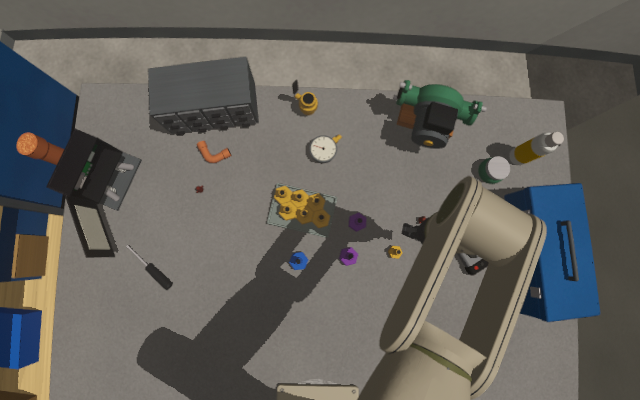

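```bash
python3 -c "
from bench import r
print(r.hand_in(), r.sense()['time'])"
```

```text
the job is handed in; nothing more can be done
the job is handed in; nothing more can be done
```

I put both loose tails in the tray, closed all six up into the honeycomb, and handed the job in at about 51 s. No verdict was reported.

- **How it was done:** I pushed the back row left by feel and front_left into its valley. I then lowered loose_a into the front middle and loose_b into the front right, and slid both home. Three gentle pushes with the closed fingers followed, at no more than about 17 N read at the wrist.
- **Tightness:** In the last top view, eight of the nine neighbouring pairs read 45.3–46.4 mm. The loose_a to loose_b pair read 47.1 mm, and that reading did not change after I pushed loose_b left. The front row appeared to move with it, so I take the two to be touching. The limit is 48 mm and these readings are only good to roughly 0.7 mm, so this pair has the least margin.
- **Other checks:** The last side view shows the tails upright. The gripper was well clear of everything. In the last top picture the bystanders that show look where they started, but the arm hid wing_b and most of the meter, so I did not confirm those two.

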